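Turn the wiper rails of the labelling cassette end for end

TASK

The wiper rails in the open drawer are worn on one end: slacken the hold-down arm with its black hand screw (left-hand thread, so it loosens clockwise seen from above) until the arm has swung well clear, turn every rail in the drawer end for end so that its collar lies on the side away from the hand screw, and lay the spare rail from the table in a free slot the same way round. Then swing the arm back tight over the rails and push the drawer fully home until it clicks into its detent. Do not strike the black sensor fork on the hood with a rail, the gripper or the arm, and do not knock over the bottle beside it.

Things in the scene. Friction and masses are not known exactly. Their poses are not given: they have to be found in the camera images.
- rail_a: Bare-aluminium wiper rail, 190 mm long, 20 x 20 mm square section (four sides alike), about 0.24 kg, with a dark square steel collar (30 x 30 x 22 mm) on one end only. Origin mid-length on its axis; +x runs towards the collar, which spans x = +73 to +95 mm. May be absent. If present it starts in one of the drawer's slots with its collar on the hand-screw side.
- rail_b: Exactly like rail_a; may be absent.
- rail_c: Exactly like rail_a; may be absent. One or two of rail_a, rail_b and rail_c are present.
- rail_d: The spare rail, exactly like rail_a, always present; starts lying on the table to the left of the cassette, on its collar and plain end, so a few degrees off level.
- rail_a_collar (a point): Middle of rail_a's collar, 84 mm along +x from rail_a's origin.
- rail_b_collar (a point): Middle of rail_b's collar, likewise.
- rail_c_collar (a point): Middle of rail_c's collar, likewise.
- rail_d_collar (a point): Middle of rail_d's collar, likewise.
- slot0 (a point): Centre of the front slot (nearest the robot), where a seated rail's origin comes to lie, 52 mm above the table. Moves with the drawer and has its axes: +x the way the drawer is pushed home, +y to the side away from the hand screw (left seen from the robot), z up. Rails lie in the slots along y. The drawer floor is 19 mm above the table; the front panel begins 62 mm before this slot.
- slot1 (a point): Centre of the middle slot, 60 mm behind slot0 along +x, same axes. Each slot is two pairs of upright round-topped steel pins (8 mm thick, tops 70 mm above the table) at y = +50 and -50 mm; each pair leaves 26 mm for the 20 mm rail, which rests on ledges 42 mm above the table. The collar lies outside the pins, beyond y = +54 mm.
- slot2 (a point): Centre of the rear slot, 60 mm behind slot1 along +x, same axes. While the drawer is out, the front edge of the hood is 55 mm further along +x.
- drawer_push (a point): Middle of the outside of the drawer's front panel, 45 mm above the table; the panel is 222 mm wide and reaches from 14 to 68 mm above the table. Push here along +x.
- drawer (a joint): Travel of the drawer in m: 0 = pulled right out (start), 0.100 = home against its stop. It runs on about 3 N of friction; the last 10 mm go over a sprung detent that takes about 5 to 8 N in all and then holds the drawer home.
- keeper (a joint): Turn of the hand screw with its hold-down arm in rad: 0 = tight against its stop with the arm over the rail ends, growing as it is turned clockwise seen from above, 1.5 = loosest stop, arm swung out to the side. Above 1.2 the arm is clear of all rails. It stays where it is left (friction about 0.1 N m).
- keeper_grip (a point): Point on the screw's vertical axis, 106 mm above the table. The grip is a black wing 56 mm long (this point's x), 12 mm thick (y), 88 to 118 mm above the table; at joint 0 it lies along the drawer's x and it turns with the screw. The steel arm (14 mm wide, 71 to 77 mm above the table, 167 mm long) is fast to it and runs along +x, set 43 mm to its +y.
- cassette: Fixed steel base (10 mm thick) with the hood behind the drawer: origin on the table under the middle of the hood's front edge, +x the way the drawer is pushed home, +y to the left seen from the robot. The hood spans x = 0 to 110 mm, y = -126 to +126 mm and is 90 mm high.
- sensor_fork: Two fixed black sensor heads on the hood, not to be struck; same origin and axes as the cassette. Each is 16 mm wide and 14 mm high (84 to 98 mm above the table), at y = +62 and -62 mm, from x = -32 to +26 mm, so they stick out 32 mm in front of the hood.
- bottle_near: Blue labelled bottle standing near the hood's left rear corner, 75 mm across, 213 mm high; origin at the centre of its base.

How it is judged:
By the outcome, as a careful person would: the job done as asked, in the order asked, and still so for the second after the job is handed in, with the robot touching nothing.
Of rail_a, rail_b, rail_c only 1 to 2 are there at a start; the rules pass over those that are not, and their reading is None.
At some moment in a run one of rail_d may be knocked a few centimetres aside while the robot is not near it.
Once in a run the grip may slacken for a moment while it holds something.
It also fails if it takes over 210 s, if anything falls off the work surface, if the arm or the gripper's body presses on something with over 40 N, if the wrist force passes 120 N, or if a joint passes its speed limit or range.

ROBOT

A 6-joint arm with a two-finger parallel gripper is mounted at the origin on a cart in front of the work surface, level with it; the furniture and walls round the work are solid. World frame = base frame: x ahead of the robot, y to its left, z up, the work surface at z = 0. Lengths are in m, angles in rad, forces in N, time in s.
With the tool pointing down it reaches from about 0.3 to 1 m from the base axis. Payload 5.1 kg.
Tool frame: the origin (TCP) lies midway between the tips of the shut fingers; the grasp point (between the pads) lies 19 mm behind it; z points along the fingers, y is the line along which they close (so a half turn about z gives the same grasp; the last joint's range is limited). The gripper opens to 95 mm and grips with 3 to 60 N. Pads are 20 mm wide; open, the fingers measure 119 mm over their backs; the gripper's body (75 mm by 180 mm) begins 59 mm behind the grasp point.
Start: joints at [-1.364, 0.124, 1.65, -0, 1.367, -0.083], TCP at [0.186, -0.623, 0.215] pointing down, gripper open.
Joint ranges: [-2.61, 2.61], [-1.02, 2.33], [0.03, 2.71], [-1.35, 4.49], [0.32, 2.68], [-2.91, 2.91]. Speed limits (rad/s): [2.57, 2.57, 3.14, 3.14, 3.14, 3.14].

INTERFACE

Orientations are given as a 3x3 rotation matrix whose columns are the frame's x, y, z axes.
In Python, from bench import bot gives the robot as it stands.
- The arm moves only by the tool play_rows, never from a script. Its argument "commands" is a list that holds one entry, the list of rows, each a list of 7 numbers: the turn, a rotation vector about the tool's x, y, z in degrees, then the shift along the tool's x, y, z in mm, then the finger opening in mm, from 0 to 95.1. A call has 1 to 8 rows; each row is the pose to reach, as a shift and turn from the pose commanded when the call began, along the tool's axes at that moment; what a row does not reach only later rows make up. A row lasts 1/8 s, in which the tool goes at most 62.5 mm and 10.7 degrees, less where a joint would pass 70% of its speed; a pose out of reach is approached as far as the arm can. A call with a gripper value outside its range is refused whole. The fingers move at their own pace and stop on an object; "newtons" is the grip in N (left out, the last holds). Time passes only in rows, so rows that repeat a pose let the fingers close. It gives the time, the measured TCP pose, the force, the opening and the grip force at its end, in the units of the state.
- bot.observe(): the state, without advancing time (a new reading comes with each control period).
- bot.read_camera(name): name is "side" or "top" or "wrist"; returns the picture (384x512x3 uint8, red, green, blue); there is no depth.
- bot.camera_params(name): a dict with "intrinsics" (3x3 intrinsics, pixels), "D" ([k1, k2, p1, p2, k3] as OpenCV has them; the pictures are not rectified), "view" (4x4, takes a point from world to camera coordinates); the wrist camera has in their place "mount" (4x4, takes a point from camera to tool coordinates, whose origin is the TCP and whose axes are the flange's). Camera axes: x right, y down, z forward; pixel columns grow to the right and rows downward; lengths in m; the calibration is good to about 2 mm. A picture is of the moment at which its call begins: read the wrist's pose just before it. camera_params takes no time and is no camera call.
- bot.hand_in(): hands the job in; it is judged then, once.
The state is a dict: "t": time; "joint_positions": joint angles; "joint_vel": joint speeds; "joint_torque": joint torques, N m; "ee_pos": TCP position; "orientation": TCP orientation; "ft_force": force on the tool from outside, world axes, zero at the start; "moment": the same for the moment, N m; "gripper_width": finger opening in m; "gripper_force": force on a finger pad.
Only numpy, scipy, OpenCV 4.12 (cv2) and the standard library are available. Lean on these libraries where they do the work, as an engineer would, in place of code of your own. Each camera call takes 0.05 s, during which the arm holds its last target. There are 200 camera calls.

## Working session

There is one attempt and no reset: what is moved stays moved. The work goes in short steps, Python scripts to look and compute and a tool call to move; the robot and the scene stay as the last step left them, time stands still between calls to the robot, and variables do not carry over. Pictures are saved under pics/ and viewed, at most 14 in all, crops included, and the job is handed in when it is done.

Besides the shell and the picture viewer there is one more tool, called after "Emit:" as name(argument=value, ...) on one line, values as JSON. play_rows: Moves the arm, as the interface text tells. Its arguments: {"type":"object","properties":{"commands":{"type":"array"},"newtons":{"type":"number"}},"required":["commands"]}

```bash
mkdir -p pics; ls
python3 - <<'E'
from bench import bot
import cv2,numpy as np
s=bot.observe();print({k:np.round(v,3).tolist() for k,v in s.items()})
for n in ["top","side"]:
    cv2.imwrite(f"pics/{n}0.png",bot.read_camera(n)[:,:,::-1])
    p=bot.camera_params(n);print(n,{k:np.round(v,4).tolist() for k,v in p.items()})
print({k:np.round(v,4).tolist() for k,v in bot.camera_params("wrist").items()})
E
```

```text
pics
{'t': 0.0, 'joint_positions': [-1.364, 0.125, 1.652, 0.0, 1.367, -0.083], 'joint_vel': [-0.001, 0.001, -0.001, -0.001, 0.001, 0.002], 'joint_torque': [-0.001, -41.76, -35.993, 0.077, 0.049, -0.0], 'ee_pos': [0.186, -0.622, 0.213], 'orientation': [[0.958, 0.286, -0.0], [0.286, -0.958, 0.002], [0.0, -0.002, -1.0]], 'ft_force': [-0.579, -0.674, 0.187], 'moment': [0.009, -0.006, 0.028], 'gripper_force': 0.0, 'gripper_width': 0.095}
top {'intrinsics': [[369.6859, 0.0, 254.0132], [0.0, 369.6859, 195.9221], [0.0, 0.0, 1.0]], 'D': [-0.1003, 0.0, 0.0, 0.0, 0.0], 'view': [[-0.0249, -0.9993, -0.0276, -0.0458], [-0.9856, 0.0292, -0.1664, 0.5523], [0.1671, 0.0231, -0.9857, 1.0244], [0.0, 0.0, 0.0, 1.0]]}
side {'intrinsics': [[448.3095, 0.0, 253.8336], [0.0, 448.3095, 193.3814], [0.0, 0.0, 1.0]], 'D': [-0.081, 0.0, 0.0, 0.0, 0.0], 'view': [[-0.9958, -0.0898, 0.02, 0.5127], [-0.0685, 0.5781, -0.8131, 0.1511], [0.0615, -0.811, -0.5818, 1.2423], [0.0, 0.0, 0.0, 1.0]]}
{'intrinsics': [[312.2917, 0.0, 247.1905], [0.0, 312.2917, 192.7623], [0.0, 0.0, 1.0]], 'D': [-0.0659, 0.0, 0.0, 0.0, 0.0], 'mount': [[0.0013, -0.9682, -0.2502, 0.0704], [1.0, 0.0013, 0.0001, 0.0013], [0.0002, -0.2502, 0.9682, -0.1694], [0.0, 0.0, 0.0, 1.0]]}
```

View pics/top0.png

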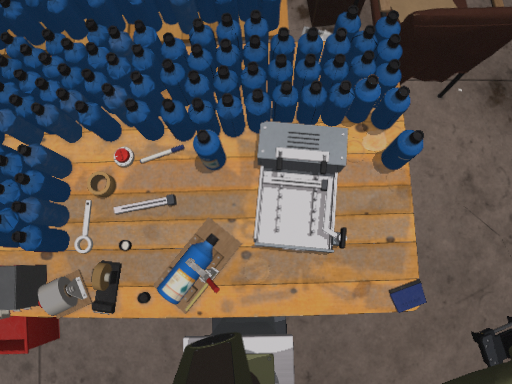

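View pics/side0.png

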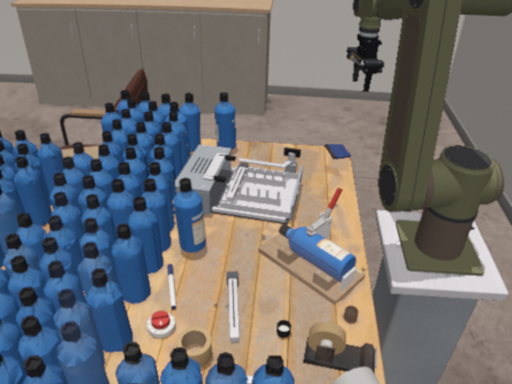

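```bash
cat > h.py <<'E'
from bench import bot
import cv2,numpy as np
from scipy.spatial.transform import Rotation as R
def grab(n):
    s=bot.observe();im=bot.read_camera(n)[:,:,::-1].copy();return s,im
def cam(n,s=None):
    p=bot.camera_params(n)
    if n=="wrist":
        T=np.eye(4);T[:3,:3]=s["orientation"];T[:3,3]=s["ee_pos"];M=T@np.array(p["mount"])
    else: M=np.linalg.inv(np.array(p["view"]))
    return np.array(p["intrinsics"]),np.array(p["D"]),M
def ray(n,px,z,s=None):
    K,D,M=cam(n,s);u=cv2.undistortPoints(np.array(px,float).reshape(-1,1,2),K,D).reshape(-1,2)
    d=np.c_[u,np.ones(len(u))]@M[:3,:3].T;o=M[:3,3]
    return o+d*((np.asarray(z)-o[2])/d[:,2])[:,None]
def proj(n,P,s=None):
    K,D,M=cam(n,s);V=np.linalg.inv(M)
    return cv2.projectPoints(np.array(P,float).reshape(-1,3),cv2.Rodrigues(V[:3,:3])[0],V[:3,3],K,D)[0].reshape(-1,2)
def Z(im,x0,x1,y0,y1,f): return cv2.resize(im[y0:y1,x0:x1],None,fx=f,fy=f,interpolation=cv2.INTER_CUBIC)
E
python3 - <<'E'
from h import *
a=Z(cv2.imread("pics/top0.png"),245,355,115,260,4);b=Z(cv2.imread("pics/side0.png"),180,310,140,220,0+2.6)
c=np.zeros((580,800,3),np.uint8);c[:,:440]=a;c[:208,450:450+338]=b
t=Z(cv2.imread("pics/top0.png"),105,185,185,220,4);c[220:360,450:770]=t
cv2.imwrite("pics/c1.png",c)
E
```

```text
(no output)
```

View pics/c1.png

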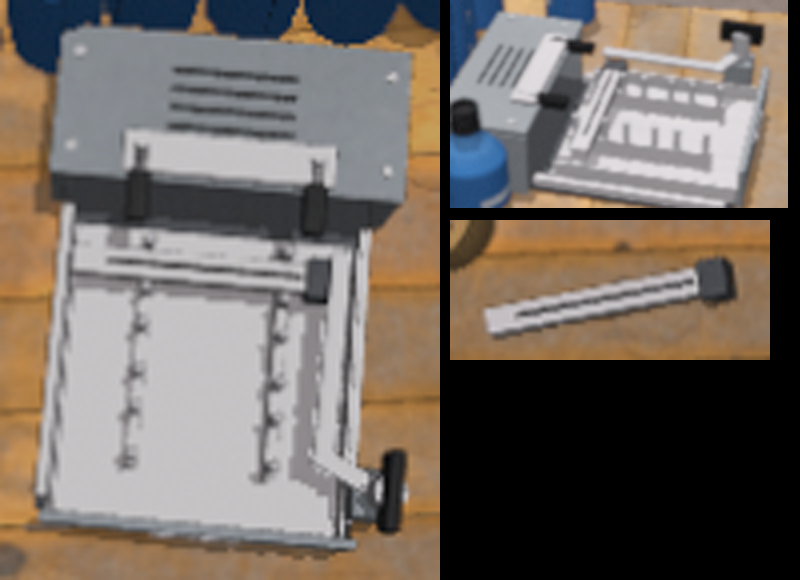

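Run:
```python
from h import *
f=lambda L:[(245+x/4-.4,115+y/4-.4) for x,y in L]
H=ray("top",f([(62,30),(410,55),(402,203),(52,172)]),.09);print("hood",H.round(3).tolist())
W=ray("top",f([(395,452),(392,530)]),.118);print("wing",W.round(3).tolist())
fr=(H[2]+H[3])/2;ax=(H[3]-H[2]);yw=np.arctan2(ax[1],ax[0])-np.pi/2;print(fr,np.degrees(yw),np.linalg.norm(ax))
Rm=np.array([[np.cos(yw),-np.sin(yw)],[np.sin(yw),np.cos(yw)]])
for i,d in enumerate([-.175,-.115,-.055]): print(i,fr[:2]+Rm@[d,0])
g=lambda L:[(105+(x-450)/4-.4,185+(y-220)/4-.4) for x,y in L]
print("raild",ray("top",g([(485,323),(733,278),(715,285)]),[.022,.028,.028]).round(3).tolist())
```

```text
hood [[0.758, -0.085, 0.09], [0.732, -0.334, 0.09], [0.623, -0.32, 0.09], [0.653, -0.075, 0.09]]
wing [[0.446, -0.298, 0.118], [0.395, -0.293, 0.118]]
[ 0.63781513 -0.19749078  0.09      ] -6.938264029476942 0.24722423102343788
0 [ 0.46409667 -0.17635081]
1 [ 0.52365728 -0.1835988 ]
2 [ 0.5832179  -0.19084679]
raild [[0.523, 0.365, 0.022], [0.551, 0.173, 0.028], [0.546, 0.187, 0.028]]
```

The drawer has one rail, in the rear slot with its collar on the right; slots 0 and 1 are free. The spare lies to the left with its collar to the right. I'll move over the hand screw for a wrist view.

Emit:
play_rows(commands=[[[0, 0, 8, 100, -80, -10, 40], [0, 0, 16, 200, -160, -25, 40], [0, 0, 23.6, 317, -245, -40, 40], [0, 0, 23.6, 317, -245, -40, 40], [0, 0, 23.6, 317, -245, -40, 40], [0, 0, 23.6, 317, -245, -40, 40], [0, 0, 23.6, 317, -245, -40, 40], [0, 0, 23.6, 317, -245, -40, 40]]])

```text
t: 1.1
ee_pos: [0.4203, -0.2961, 0.2546]
orientation: [[0.993, -0.118, -0.0], [-0.118, -0.993, -0.0], [-0.0, 0.0, -1.0]]
ft_force: [-1.0, 0.7, 0.2]
gripper_width: 0.0403
gripper_force: 0.0
```

```bash
cat >> h.py <<'E'
def go(s,p,yaw):
    "rows' numbers from the present pose to TCP p, tool down, tool x at yaw deg"
    Rm=np.array(s["orientation"]);y=np.radians(yaw)
    Rt=np.array([[np.cos(y),np.sin(y),0],[np.sin(y),-np.cos(y),0],[0,0,-1]])
    t=np.degrees(R.from_matrix(Rm.T@Rt).as_rotvec());d=Rm.T@(np.array(p)-s["ee_pos"])*1e3
    return t.round(1).tolist()+d.round(1).tolist()
def st(s): 
    o=np.array(s["orientation"]);print("t",round(s["t"],2),"p",np.round(s["ee_pos"],4).tolist(),"yaw",round(float(np.degrees(np.arctan2(o[1,0],o[0,0]))),1),"F",np.round(s["ft_force"],1).tolist(),"w",round(s["gripper_width"],4),"gf",round(s["gripper_force"],1),"q6",round(s["joint_positions"][5],2))
E
python3 - <<'E'
from h import *
s,im=grab("wrist");st(s);cv2.imwrite("pics/w1.png",im)
cv2.imwrite("pics/w1b.png",Z(im,0,512,0,384,1.5))
E
```

```text
t 1.1 p [0.4203, -0.2961, 0.2546] yaw -6.8 F [-1.0, 0.7, 0.2] w 0.0403 gf 0.0 q6 0.97
```

View pics/w1b.png

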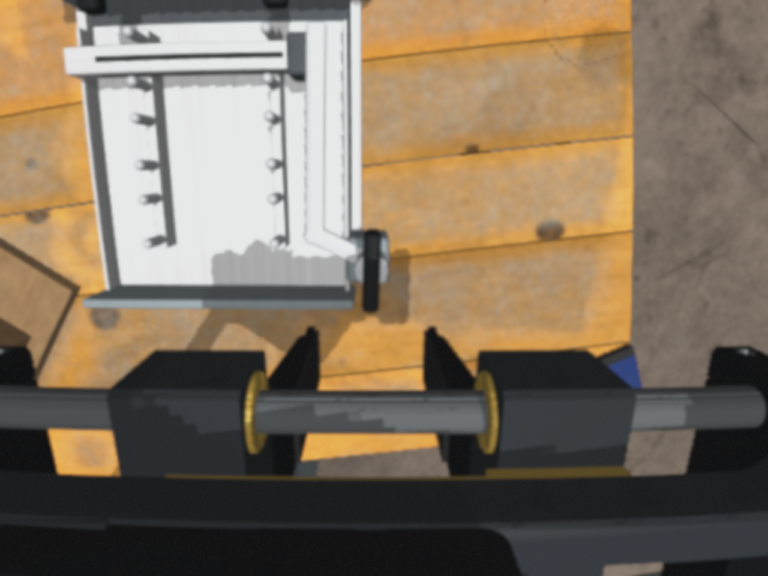

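Run:
```python
from h import *
s=bot.observe()
q=lambda L:np.array(L)/1.5-.2
P=ray("wrist",q([(149,241),(142,198),(140,164),(136,119),(132,82),(126,34),(275,241),(271,198),(270,163),(268,119),(267,81),(266,28)]),.07,s)
L,Rr=P[:6],P[6:];print(P[:,:2].round(4).tolist())
print("w",np.linalg.norm(L-Rr,axis=1).round(4))
sl=np.array([(L[i]+L[i+1]+Rr[i]+Rr[i+1])/4 for i in (0,2,4)])[:,:2];print("slots",sl.round(4).tolist())
d=np.r_[L-L.mean(0),Rr-Rr.mean(0)];a=np.polyfit(d[:,0],d[:,1],1)[0];print("yaw from cols",np.degrees(np.arctan(a)))
d=L-Rr;print("yaw rows",np.degrees(np.arctan2(-d[:,0],d[:,1])).round(1))
W=ray("wrist",q([(372,231),(371,310)]),.118,s);print("wing",W.round(4).tolist(),np.linalg.norm(W[1]-W[0]))
```

```text
[[0.4576, -0.1302], [0.4904, -0.1323], [0.5151, -0.1364], [0.547, -0.1405], [0.5726, -0.1431], [0.6052, -0.1455], [0.4455, -0.2276], [0.4778, -0.23], [0.503, -0.2334], [0.5337, -0.237], [0.5595, -0.2405], [0.5944, -0.2454]]
w [0.0981 0.0985 0.0978 0.0975 0.0983 0.1005]
slots [[0.4678, -0.18], [0.5247, -0.1868], [0.5829, -0.1936]]
yaw from cols -6.634927026066143
yaw rows [-7.1 -7.3 -7.1 -7.8 -7.7 -6.2]
wing [[0.4504, -0.3025, 0.118], [0.3969, -0.2955, 0.118]] 0.053954348684868765
```

The picture shows the slack-free wing at about (371,270) and the pin tops in two columns. Spacing, width and yaw agree with the given sizes. Next I grip the wing.

Emit:
play_rows(commands=[[[0, 0, 0, 3.5, 2.5, 55, 40], [0, 0, 0, 3.5, 2.5, 110, 40], [0, 0, 0, 3.5, 2.5, 150, 40], [0, 0, 0, 3.5, 2.5, 168, 40], [0, 0, 0, 3.5, 2.5, 168, 40], [0, 0, 0, 3.5, 2.5, 168, 40], [0, 0, 0, 3.5, 2.5, 168, 5], [0, 0, 0, 3.5, 2.5, 168, 5]]], newtons=25)

```text
t: 2.15
ee_pos: [0.4242, -0.2974, 0.0885]
orientation: [[0.992, -0.124, 0.003], [-0.124, -0.992, 0.008], [0.002, -0.008, -1.0]]
ft_force: [3.5, 20.7, 10.8]
gripper_width: 0.0258
gripper_force: 10.4
```

Emit:
play_rows(commands=[[[0, 0, 0, 0, 0, 0, 5], [0, 0, 0, 0, 0, 0, 5], [0, 0, 0, 0, 0, 0, 5], [0, 0, 0, 0, 0, 0, 5]]])

```text
t: 2.65
ee_pos: [0.4243, -0.2965, 0.0885]
orientation: [[0.992, -0.123, 0.003], [-0.123, -0.992, 0.009], [0.002, -0.009, -1.0]]
ft_force: [1.5, 16.5, 9.1]
gripper_width: 0.0233
gripper_force: 25.0
```

Run:
```python
from h import *
st(bot.observe())
```

```text
t 2.65 p [0.4243, -0.2965, 0.0885] yaw -7.0 F [1.5, 16.5, 9.1] w 0.0233 gf 25.0 q6 0.97
```

Run:
```python
from h import *
s,im=grab("wrist");st(s)
s,i2=grab("side")
c=np.zeros((480,800,3),np.uint8);a=Z(im,170,340,140,384,2-.04)[:470];c[:a.shape[0],:a.shape[1]]=a
b=Z(i2,250,345,100,190,4.5);c[:b.shape[0],350:350+b.shape[1]]=b[:480]
cv2.imwrite("pics/c2.png",c)
```

```text
t 2.65 p [0.4243, -0.2965, 0.0885] yaw -7.0 F [1.5, 16.5, 9.1] w 0.0233 gf 25.0 q6 0.97
```

View pics/c2.png

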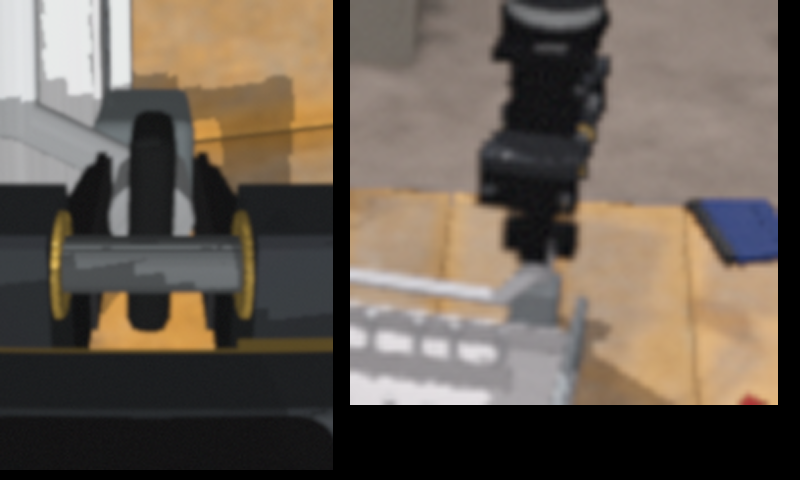

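Emit:
play_rows(commands=[[[0, 0, 0, 0, 0, 0, 40], [0, 0, 0, 0, 0, 0, 40], [0, 0, 0, 0, -3, -9, 40], [0, 0, 0, 0, -3, -9, 40], [0, 0, 0, 0, -3, -9, 5], [0, 0, 0, 0, -3, -9, 5], [0, 0, 0, 0, -3, -9, 5], [0, 0, 0, 0, -3, -9, 5]]], newtons=30)

```text
t: 3.75
ee_pos: [0.423, -0.2962, 0.0954]
orientation: [[0.993, -0.122, -0.0], [-0.122, -0.993, 0.003], [-0.001, -0.003, -1.0]]
ft_force: [0.4, 4.5, 2.5]
gripper_width: 0.0229
gripper_force: 30.0
```

Emit:
play_rows(commands=[[[0, 0, 0, 0, 0, 0, 5], [0, 0, 0, 0, 0, 0, 5], [0, 0, 0, 0, 0, 0, 5]]])

```text
t: 4.12
ee_pos: [0.423, -0.2963, 0.0954]
orientation: [[0.993, -0.122, -0.0], [-0.122, -0.993, 0.003], [-0.001, -0.003, -1.0]]
ft_force: [1.3, 3.8, 2.7]
gripper_width: 0.0232
gripper_force: 30.0
```

Emit:
play_rows(commands=[[[0, 0, 0, 0, 0, 0, 40], [0, 0, 0, 0, 0, 0, 40], [0, 0, 0, 0, 0, -8, 40], [0, 0, 0, 0, 0, -8, 40], [0, 0, 0, 0, 0, -8, 5], [0, 0, 0, 0, 0, -8, 5], [0, 0, 0, 0, 0, -8, 5], [0, 0, 0, 0, 0, -8, 5]]], newtons=30)

```text
t: 5.12
ee_pos: [0.4236, -0.2963, 0.1042]
orientation: [[0.993, -0.122, 0.001], [-0.122, -0.993, 0.003], [0.001, -0.003, -1.0]]
ft_force: [1.0, 5.4, 4.8]
gripper_width: 0.0123
gripper_force: 32.5
```

Emit:
play_rows(commands=[[[0, 0, 0, 0, 0, 0, 5], [0, 0, 0, 0, 0, 0, 5], [0, 0, 0, 0, 0, 0, 5]]])

```text
t: 5.5
ee_pos: [0.4236, -0.2963, 0.1042]
orientation: [[0.993, -0.122, 0.001], [-0.122, -0.993, 0.003], [0.001, -0.003, -1.0]]
ft_force: [0.5, 5.3, 6.3]
gripper_width: 0.0113
gripper_force: 32.5
```

Emit:
play_rows(commands=[[[0, 0, 10, 0, 0, 0, 5], [0, 0, 20, 0, 0, 0, 5], [0, 0, 30, 0, 0, 0, 5], [0, 0, 40, 0, 0, 0, 5], [0, 0, 50, 0, 0, 0, 5], [0, 0, 60, 0, 0, 0, 5], [0, 0, 70, 0, 0, 0, 5], [0, 0, 80, 0, 0, 0, 5]]])

```text
t: 6.5
ee_pos: [0.4226, -0.2981, 0.1042]
orientation: [[0.047, -0.999, -0.001], [-0.999, -0.047, -0.001], [0.001, 0.001, -1.0]]
ft_force: [-3.7, -1.0, 4.2]
gripper_width: 0.0117
gripper_force: 31.4
```

Emit:
play_rows(commands=[[[0, 0, 2, 0, 0, 0, 5], [0, 0, 2, 0, 0, 0, 5]]])

```text
t: 6.75
ee_pos: [0.423, -0.2981, 0.1042]
orientation: [[0.019, -1.0, -0.0], [-1.0, -0.019, -0.001], [0.001, 0.0, -1.0]]
ft_force: [-3.0, -2.7, 4.7]
gripper_width: 0.0119
gripper_force: 31.8
```

Emit:
play_rows(commands=[[[0, 0, 0, 0, 0, 0, 45], [0, 0, 0, 0, 0, 0, 45], [0, 0, 0, 0, 0, -40, 45], [0, 0, -8, -50, 50, -90, 45], [0, 0, -18, -80, 100, -130, 45], [0, 0, -28, -100, 100, -150, 45], [0, 0, -38, -100, 100, -150, 45], [0, 0, -48, -100, 100, -150, 45]]])

```text
t: 7.75
ee_pos: [0.3209, -0.1984, 0.2534]
orientation: [[0.759, -0.651, 0.0], [-0.651, -0.759, 0.0], [-0.0, -0.0, -1.0]]
ft_force: [-0.4, 0.3, -0.6]
gripper_width: 0.0453
gripper_force: 0.0
```

Run:
```python
from h import *
s=bot.observe();st(s)
print(ray("top",[(240,238),(210,221),(215,168),(172,200)],[.02,.02,0,.028]).round(3).tolist())
print(proj("top",[(.455,-.028,.01),(.565,.128,.01),(.51,.05,0.01)]).round(0))
# next: view pose above slot1, yaw 83
print(go(s,[.50,-.18,.25],83))
```

```text
t 7.75 p [0.3209, -0.1984, 0.2534] yaw -40.6 F [-0.4, 0.3, -0.6] w 0.0453 gf 0.0 q6 1.58
[[0.432, -0.016, 0.02], [0.484, 0.071, 0.02], [0.649, 0.058, 0.0], [0.549, 0.183, 0.028]]
[[244. 230.]
 [192. 195.]
 [218. 212.]]
[-0.0, -0.0, -123.6, 124.0, -130.6, 3.4]
```

Emit:
play_rows(commands=[[[0, 0, -10, 15, -16, 0, 45], [0, 0, -20, 31, -32, 0, 45], [0, 0, -30, 46, -48, 0, 45], [0, 0, -40, 62, -64, 0, 45], [0, 0, -50, 78, -81, 0, 45], [0, 0, -60, 93, -97, 0, 45], [0, 0, -70, 108, -114, 0, 45], [0, 0, -80, 124, -130.6, 3, 45]]])

```text
t: 8.75
ee_pos: [0.5008, -0.1813, 0.2493]
orientation: [[0.773, 0.635, -0.002], [0.635, -0.773, 0.001], [-0.001, -0.002, -1.0]]
ft_force: [0.8, 0.2, 0.6]
gripper_width: 0.0447
gripper_force: 0.0
```

Emit:
play_rows(commands=[[[0, 0, -10, 0, 0, 0, 45], [0, 0, -20, 0, 0, 0, 45], [0, 0, -30, 0, 0, 0, 45], [0, 0, -40, 0, 0, 0, 45], [0, 0, -44, 0, 0, 0, 45], [0, 0, -44, 0, 0, 0, 45], [0, 0, -44, 0, 0, 0, 45]]])

```text
t: 9.62
ee_pos: [0.5002, -0.1817, 0.2499]
orientation: [[0.122, 0.992, -0.001], [0.992, -0.122, 0.001], [0.001, -0.001, -1.0]]
ft_force: [-0.0, -0.1, 0.4]
gripper_width: 0.0448
gripper_force: 0.0
```

Run:
```python
from h import *
s,im=grab("wrist");st(s)
cv2.imwrite("pics/w2.png",Z(im,0,512,0,384,1.5))
```

```text
t 9.62 p [0.5002, -0.1817, 0.2499] yaw 83.0 F [-0.0, -0.1, 0.4] w 0.0448 gf 0.0 q6 -0.33
```

View pics/w2.png

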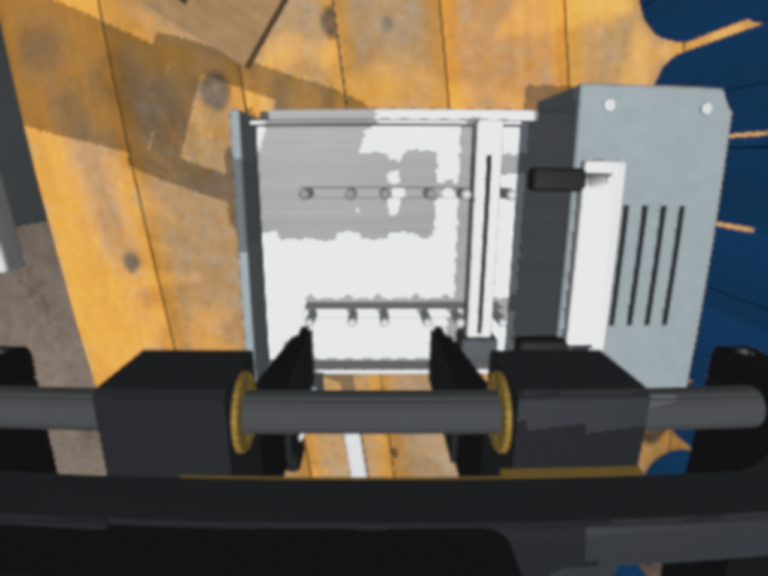

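Run:
```python
from h import *
s=bot.observe()
q=lambda L:np.array(L)/1.5-.2
S=ray("wrist",q([(489,158),(480,331),(489,121),(476,121),(502,121)]),.062,s);print("rail",S.round(4).tolist())
d=S[0]-S[1];print("raildir",np.degrees(np.arctan2(d[1],d[0])),np.linalg.norm(S[3]-S[4]))
P=ray("wrist",q([(306,194),(351,194),(386,194),(429,194),(466,194),(506,194),(311,319),(352,318),(384,318),(425,317)]),.07,s)
print("pins",P[:,:2].round(4).tolist(),np.linalg.norm(P[0]-P[6]))
F=ray("wrist",q([(530,169),(530,189)]),.098,s);print("fork",F.round(4).tolist())
```

```text
rail [[0.5971, -0.1155, 0.062], [0.5815, -0.25, 0.062], [0.5989, -0.0892, 0.062], [0.5894, -0.0882, 0.062], [0.6085, -0.0903, 0.062]]
raildir 83.3712090009529 0.01912626911219552
pins [[0.4597, -0.1251], [0.4925, -0.1292], [0.518, -0.1323], [0.5494, -0.1361], [0.5765, -0.1393], [0.606, -0.1427], [0.4487, -0.2209], [0.4808, -0.2239], [0.5056, -0.227], [0.5376, -0.23]] 0.09638796092736045
fork [[0.6155, -0.1256, 0.098], [0.6148, -0.1388, 0.098]]
```

Run:
```python
from h import *
s=bot.observe();print(go(s,[.5875,-.199,.043],83.1))
```

```text
[-0.1, -0.0, -0.1, -6.5, 88.9, 207.0]
```

Emit:
play_rows(commands=[[[0, 0, 0, -4, 45, 0, 45], [0, 0, 0, -6.5, 89, 30, 45], [0, 0, 0, -6.5, 89, 80, 45], [0, 0, 0, -6.5, 89, 130, 45], [0, 0, 0, -6.5, 89, 175, 45], [0, 0, 0, -6.5, 89, 200, 45], [0, 0, 0, -6.5, 89, 207, 45], [0, 0, 0, -6.5, 89, 207, 45]]], newtons=50)

```text
t: 10.68
ee_pos: [0.5883, -0.1994, 0.044]
orientation: [[0.122, 0.993, 0.0], [0.993, -0.122, -0.0], [-0.0, 0.0, -1.0]]
ft_force: [-0.5, 0.3, 0.5]
gripper_width: 0.0453
gripper_force: 0.0
```

Emit:
play_rows(commands=[[[0, 0, 0, 0, 0, 0, 10], [0, 0, 0, 0, 0, 0, 10], [0, 0, 0, 0, 0, 0, 10], [0, 0, 0, 0, 0, 0, 10], [0, 0, 0, 0, 0, 0, 10]]])

```text
t: 11.3
ee_pos: [0.5883, -0.1995, 0.0445]
orientation: [[0.122, 0.993, 0.0], [0.993, -0.122, -0.0], [-0.0, 0.0, -1.0]]
ft_force: [-2.7, 0.0, 4.8]
gripper_width: 0.0195
gripper_force: 50.0
```

Emit:
play_rows(commands=[[[0, 0, 0, 0, 0, -20, 10], [0, 0, 0, 0, 0, -50, 10], [0, 0, 0, 0, 0, -90, 10], [0, 0, 0, 0, 0, -125, 10], [0, 0, 0, 0, 0, -140, 10], [0, 0, 0, 0, 0, -140, 10], [0, 0, 0, 0, 0, -140, 10]]])

```text
t: 12.18
ee_pos: [0.587, -0.1988, 0.1814]
orientation: [[0.122, 0.993, -0.003], [0.993, -0.122, 0.001], [0.001, -0.003, -1.0]]
ft_force: [-0.2, 0.4, -3.1]
gripper_width: 0.0197
gripper_force: 50.0
```

Run:
```python
from h import *
s,im=grab("wrist");st(s);print(np.round(s["moment"],2))
print(go(s,[.504,.04,.18],55))
a=Z(im,0,512,0,384,.78);b=Z(grab("side")[1],150,350,60,220,2);c=np.zeros((320,800,3),np.uint8);c[:299,:399]=a[:,:399];c[:,400:]=b
cv2.imwrite("pics/c3.png",c)
```

```text
t 12.18 p [0.587, -0.1988, 0.1814] yaw 83.0 F [-0.2, 0.4, -3.1] w 0.0197 gf 50.0 q6 -0.29
[ 0.01 -0.15  0.  ]
[-0.2, -0.0, 28.0, 226.9, -111.5, 2.0]Traceback (most recent call last):
  File "<stdin>", line 4, in <module>
ValueError: could not broadcast input array from shape (300,399,3) into shape (299,399,3)
```

Emit:
play_rows(commands=[[[0, 0, 0, 0, -45, 0, 10], [0, 0, 0, 0, -88, 0, 10], [0, 0, 5, 50, -100, 0, 10], [0, 0, 12, 100, -105, 0, 10], [0, 0, 19, 150, -110, 0, 10], [0, 0, 26, 200, -111, 0, 10], [0, 0, 28, 227, -111.5, 0, 10], [0, 0, 28, 227, -111.5, 0, 10]]])

```text
t: 13.28
ee_pos: [0.5044, 0.0411, 0.1824]
orientation: [[0.571, 0.821, -0.002], [0.821, -0.571, 0.0], [-0.001, -0.002, -1.0]]
ft_force: [-0.2, -0.8, -3.3]
gripper_width: 0.0196
gripper_force: 50.0
```

Run:
```python
from h import *
s,im=grab("wrist");st(s)
print(go(s,[.504,.04,.006],55))
a=Z(im,0,512,0,384,.78);b=Z(grab("top")[1],90,340,130,290,1.6);c=np.zeros((320,800,3),np.uint8);c[:300,:399]=a[:,:399];c[:256,400:]=b
cv2.imwrite("pics/c3.png",c)
```

```text
t 13.28 p [0.5044, 0.0411, 0.1824] yaw 55.2 F [-0.2, -0.8, -3.3] w 0.0196 gf 50.0 q6 0.58
[-0.1, 0.1, 0.2, -0.9, 0.6, 176.4]
```

View pics/c3.png

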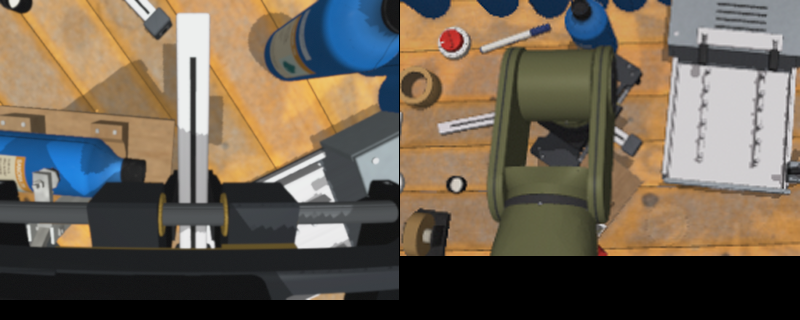

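Run:
```python
from h import *
s=bot.observe()
print(ray("wrist",[(199,28),(218,30)],[.028,.028],s).round(3).tolist(), ray("wrist",[(352,90),(372,104)],[0,0],s).round(3).tolist())
print(proj("wrist",[[.567,.131,.01],[.504,.041,.01],[.45,-.036,.01]],s).round(0).tolist())
```

```text
[[0.553, 0.188, 0.028], [0.567, 0.175, 0.028]] [[0.653, 0.051, 0.0], [0.663, 0.025, 0.0]]
[[245.0, 72.0], [245.0, 175.0], [245.0, 253.0]]
```

Emit:
play_rows(commands=[[[0, 0, 0, 0, 0, 50, 10], [0, 0, 0, 0, 0, 100, 10], [0, 0, 0, 0, 0, 145, 10], [0, 0, 0, 0, 0, 165, 10], [0, 0, 0, 0, 0, 173, 10], [0, 0, 0, 0, 0, 173, 10], [0, 0, 0, 0, 0, 174, 10]]])

```text
t: 14.25
ee_pos: [0.5065, 0.0392, 0.0111]
orientation: [[0.574, 0.819, 0.003], [0.819, -0.574, -0.0], [0.002, 0.003, -1.0]]
ft_force: [-0.1, 1.0, -2.6]
gripper_width: 0.0195
gripper_force: 50.0
```

Emit:
play_rows(commands=[[[0, 0, 0, 0, 0, 0, 10], [0, 0, 0, 0, 0, 0, 35], [0, 0, 0, 0, 0, 0, 60], [0, 0, 0, 0, 0, 0, 60], [0, 0, 0, 0, 0, -50, 60], [0, 0, 0, 0, 0, -110, 60], [0, 0, 0, 0, 0, -150, 60], [0, 0, 0, 0, 0, -150, 60]]])

```text
t: 15.25
ee_pos: [0.508, 0.0396, 0.1647]
orientation: [[0.573, 0.819, 0.009], [0.819, -0.573, -0.0], [0.005, 0.008, -1.0]]
ft_force: [-0.7, -0.3, -0.2]
gripper_width: 0.0601
gripper_force: 0.0
```

Run:
```python
from h import *
s,im=grab("wrist");st(s)
cv2.imwrite("pics/w4.png",im)
m=(im.min(2)>150)&(np.ptp(im,axis=2)<30)
n,l,stt,c=cv2.connectedComponentsWithStats(m.astype(np.uint8))
for i in range(1,n):
    if stt[i,4]>300: print(stt[i],c[i].round(1))
```

```text
t 15.25 p [0.508, 0.0396, 0.1647] yaw 55.0 F [-0.7, -0.3, -0.2] w 0.0601 gf 0.0 q6 0.58
[153   0  38  24 495] [173.2   9.1]
[ 233   69   22  167 2978] [243.9 148.7]
[ 462  183   50   55 1716] [490.8 212. ]
[331 200  89  48 765] [376.8 222.7]
[ 21 233  22  25 393] [ 32.3 244.4]
[ 236  288   80   31 1798] [278.3 303. ]
```

View pics/w4.png

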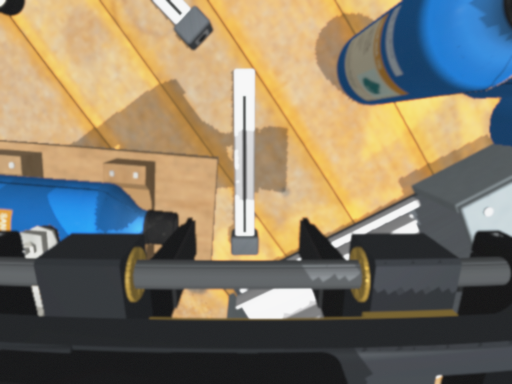

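Emit:
play_rows(commands=[[[0, 0, -10, 0, 0, 0, 60], [0, 0, -20, 0, 0, 0, 60], [0, 0, -30, 0, 0, 0, 60], [0, 0, -40, 0, 0, 0, 60], [0, 0, -50, 0, 0, 0, 60], [0, 0, -60, 0, 0, 0, 60], [0, 0, -70, 0, 0, 0, 60], [0, 0, -80, 0, 0, 0, 60]]])

```text
t: 16.3
ee_pos: [0.5036, 0.0397, 0.157]
orientation: [[-0.711, 0.703, -0.004], [0.703, 0.711, 0.0], [0.003, -0.003, -1.0]]
ft_force: [0.2, 1.2, -0.9]
gripper_width: 0.0599
gripper_force: 0.0
```

Emit:
play_rows(commands=[[[0, 0, -10, 0, 0, 0, 60], [0, 0, -20, 0, 0, 0, 60], [0, 0, -30, 0, 0, 0, 60], [0, 0, -40, 0, 0, 0, 60], [0, 0, -50, 0, 0, 0, 60], [0, 0, -60, 0, 0, 0, 60], [0, 0, -70, 0, 0, 0, 60], [0, 0, -80, 0, 0, 0, 60]]])

```text
t: 17.3
ee_pos: [0.5036, 0.0397, 0.1571]
orientation: [[-0.816, -0.578, -0.004], [-0.578, 0.816, 0.0], [0.003, 0.003, -1.0]]
ft_force: [-0.6, 1.1, 0.4]
gripper_width: 0.0602
gripper_force: 0.0
```

Emit:
play_rows(commands=[[[0, 0, -10, 0, 0, 0, 60], [0, 0, -20, 0, 0, 0, 60], [0, 0, -20, 0, 0, 0, 60], [0, 0, -20, 0, 0, 0, 60]]])

```text
t: 17.8
ee_pos: [0.5044, 0.0396, 0.1584]
orientation: [[-0.576, -0.818, -0.002], [-0.818, 0.576, 0.0], [0.001, 0.002, -1.0]]
ft_force: [-0.0, -1.0, 0.2]
gripper_width: 0.0601
gripper_force: 0.0
```

Run:
```python
from h import *
s,im=grab("wrist");st(s);print(go(s,[.5055,.039,.005],235.1))
m=(im.min(2)>150)&(np.ptp(im,axis=2)<30)
n,l,stt,c=cv2.connectedComponentsWithStats(m.astype(np.uint8))
for i in range(1,n):
    if stt[i,4]>300: print(stt[i],c[i].round(1),ray("wrist",[c[i]],.023,s).round(4))
```

```text
t 17.8 p [0.5044, 0.0396, 0.1584] yaw -125.1 F [-0.0, -1.0, 0.2] w 0.0601 gf 0.0 q6 -2.56
[0.1, -0.1, -0.2, -0.3, -1.5, 153.4]
[   0    0  179   97 9971] [68.3 33.9] [[ 0.5579 -0.1737  0.023 ]]
[   36     0   221   155 12151] [148.1  71.2] [[ 0.518  -0.1029  0.023 ]]
[  61   52  192  116 1919] [158.3 108.7] [[ 0.5314 -0.0706  0.023 ]]
[ 462   91   41  114 1888] [482.3 152.4] [[0.2893 0.1486 0.023 ]]
[ 236  131   20  129 1765] [245.9 192.9] [[0.5108 0.045  0.023 ]]
[  0 173  17  35 317] [  5.3 191.9] [[ 0.7171 -0.1012  0.023 ]]
```

Emit:
play_rows(commands=[[[0, 0, 0, 0, -1.5, 50, 60], [0, 0, 0, 0, -1.5, 100, 60], [0, 0, 0, 0, -1.5, 140, 60], [0, 0, 0, 0, -1.5, 153, 60], [0, 0, 0, 0, -1.5, 153, 60], [0, 0, 0, 0, -1.5, 153, 10], [0, 0, 0, 0, -1.5, 153, 10], [0, 0, 0, 0, -1.5, 153, 10]]])

```text
t: 18.85
ee_pos: [0.509, 0.0385, 0.0091]
orientation: [[-0.574, -0.819, 0.005], [-0.819, 0.574, -0.0], [-0.002, -0.004, -1.0]]
ft_force: [4.7, -1.7, 8.2]
gripper_width: 0.0355
gripper_force: 0.0
```

Emit:
play_rows(commands=[[[0, 0, 0, 0, 0, 0, 10], [0, 0, 0, 0, 0, 0, 10], [0, 0, 0, 0, 0, 0, 10], [0, 0, 0, 0, 0, -60, 10], [0, 0, 0, 0, 0, -120, 10], [0, 0, 0, 0, 0, -175, 10], [0, 0, 0, 0, 0, -175, 10]]])

```text
t: 19.73
ee_pos: [0.5087, 0.0388, 0.1863]
orientation: [[-0.574, -0.819, 0.008], [-0.819, 0.574, -0.0], [-0.005, -0.007, -1.0]]
ft_force: [0.4, 0.2, -4.0]
gripper_width: 0.0195
gripper_force: 50.0
```

Run:
```python
from h import *
s=bot.observe();st(s);print(np.round(s["joint_positions"],2), go(s,[.504,-.16,.18],83-360))
```

```text
t 19.73 p [0.5087, 0.0388, 0.1863] yaw -125.0 F [0.4, 0.2, -4.0] w 0.0195 gf 50.0 q6 -2.56
[-0.03 -0.18  1.99  0.    1.32 -2.56] [0.2, 0.6, 152.0, 165.5, -110.3, 6.3]
```

Emit:
play_rows(commands=[[[0, 0, 0, 30, 20, 0, 10], [0, 0, 0, 80, 0, 0, 10], [0, 0, 0, 130, -35, 0, 10], [0, 0, 0, 175, -65, 0, 10], [0, 0, 0, 199, -80, 0, 10], [0, 0, 10, 199, -80, 0, 10], [0, 0, 20, 199, -80, 0, 10], [0, 0, 30, 199, -80, 0, 10]]])

```text
t: 20.72
ee_pos: [0.4564, -0.1691, 0.1788]
orientation: [[-0.909, -0.417, -0.004], [-0.417, 0.909, 0.003], [0.003, 0.004, -1.0]]
ft_force: [0.6, -0.5, -3.0]
gripper_width: 0.0198
gripper_force: 50.0
```

Emit:
play_rows(commands=[[[0, 0, 10, 0, 0, 0, 10], [0, 0, 20, 0, 0, 0, 10], [0, 0, 30, 0, 0, 0, 10], [0, 0, 40, 0, 0, 0, 10], [0, 0, 50, 0, 0, 0, 10], [0, 0, 60, 0, 0, 0, 10], [0, 0, 70, 0, 0, 0, 10], [0, 0, 80, 0, 0, 0, 10]]])

```text
t: 21.72
ee_pos: [0.4566, -0.1686, 0.1788]
orientation: [[-0.57, 0.822, -0.004], [0.822, 0.57, 0.003], [0.005, -0.002, -1.0]]
ft_force: [-1.1, 0.4, -2.9]
gripper_width: 0.0196
gripper_force: 50.0
```

Emit:
play_rows(commands=[[[0, 0, 10, 0, 0, 0, 10], [0, 0, 20, 0, 0, 0, 10], [0, 0, 30, 0, 0, 0, 10], [0, 0, 40, 0, 0, 0, 10], [0, 0, 42, 0, 0, 0, 10], [0, 0, 42, 0, 0, 0, 10], [0, 0, 42, 0, 0, 0, 10]]])

```text
t: 22.6
ee_pos: [0.4575, -0.1699, 0.1811]
orientation: [[0.12, 0.993, -0.001], [0.993, -0.12, 0.0], [0.0, -0.001, -1.0]]
ft_force: [0.2, 0.4, -2.0]
gripper_width: 0.0195
gripper_force: 50.0
```

Run:
```python
from h import *
s,im=grab("wrist");st(s)
cv2.imwrite("pics/w5.png",Z(im,0,512,0,384,1.5))
```

```text
t 22.6 p [0.4575, -0.1699, 0.1811] yaw 83.1 F [0.2, 0.4, -2.0] w 0.0195 gf 50.0 q6 -0.35
```

View pics/w5.png

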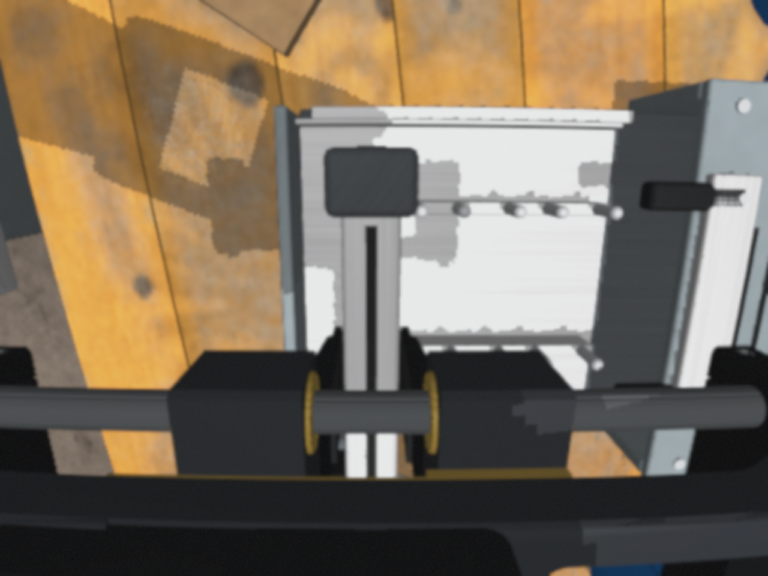

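Run:
```python
from h import *
s=bot.observe();o=np.array(s["orientation"])
q=lambda L:np.array(L)/1.5-.2
for dz in (.0,.004,.008):
  P=ray("wrist",q([(371,148),(371,205),(326,160),(417,160)]),s["ee_pos"][2]+dz+.015,s);print(((P-s["ee_pos"])@o*1e3).round(1).tolist())
# pins slot2 left, z .07
P=ray("wrist",q([(561,211),(616,212),(463,209),(519,211)]),.07,s);print(P.round(4).tolist())
```

```text
[[75.5, 0.8, -15.0], [57.5, 0.8, -15.0], [71.8, -13.6, -15.0], [71.8, 15.5, -15.0]]
[[75.3, 0.8, -19.0], [57.8, 0.8, -19.0], [71.7, -13.2, -19.0], [71.8, 15.1, -19.0]]
[[75.2, 0.8, -23.0], [58.1, 0.8, -23.0], [71.7, -12.8, -23.0], [71.7, 14.7, -23.0]]
[[0.577, -0.1388, 0.07], [0.611, -0.1431, 0.07], [0.5182, -0.1309, 0.07], [0.5516, -0.1359, 0.07]]
```

Run:
```python
from h import *
s=bot.observe();print(go(s,[.5905,-.174,.18],83),go(s,[.5905,-.174,.051],83))
```

```text
[-0.0, -0.0, 0.1, 12.0, 132.4, 1.3] [-0.0, -0.0, 0.1, 12.0, 132.5, 130.3]
```

Emit:
play_rows(commands=[[[0, 0, 0, 6, 50, 0, 10], [0, 0, 0, 10, 100, 0, 10], [0, 0, 0, 12, 132.5, 0, 10], [0, 0, 0, 12, 132.5, 0, 10], [0, 0, 0, 12, 132.5, 20, 10], [0, 0, 0, 12, 132.5, 50, 10], [0, 0, 0, 12, 132.5, 75, 10], [0, 0, 0, 12, 132.5, 90, 10]]])

```text
t: 23.65
ee_pos: [0.5882, -0.1738, 0.0886]
orientation: [[0.122, 0.993, -0.004], [0.993, -0.122, 0.001], [0.001, -0.004, -1.0]]
ft_force: [0.6, -0.3, -3.5]
gripper_width: 0.0197
gripper_force: 50.0
```

Emit:
play_rows(commands=[[[0, 0, 0, 0, 0, 0, 10], [0, 0, 0, 0, 0, 0, 10]]])

```text
t: 23.9
ee_pos: [0.5912, -0.1747, 0.0927]
orientation: [[0.122, 0.993, 0.002], [0.993, -0.122, -0.001], [-0.0, 0.002, -1.0]]
ft_force: [0.2, 0.1, -2.7]
gripper_width: 0.0197
gripper_force: 50.0
```

Run:
```python
from h import *
s,im=grab("wrist");st(s);print(go(s,[.5905,-.174,.051],83))
cv2.imwrite("pics/w6.png",Z(im,180,512,60,320,2.3))
```

```text
t 23.9 p [0.5912, -0.1747, 0.0927] yaw 83.0 F [0.2, 0.1, -2.7] w 0.0197 gf 50.0 q6 -0.25
[0.1, 0.0, -0.0, 0.6, -0.8, 41.7]
```

View pics/w6.png

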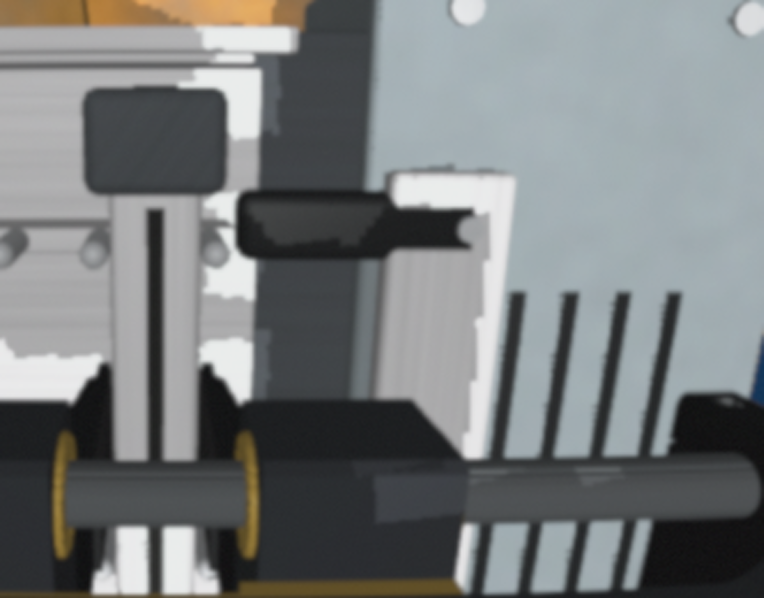

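Emit:
play_rows(commands=[[[0, 0, 0, 0, 0, 15, 10], [0, 0, 0, 0, 0, 28, 10], [0, 0, 0, 0, 0, 36, 10], [0, 0, 0, 0, 0, 40, 10], [0, 0, 0, 0, 0, 42, 10], [0, 0, 0, 0, 0, 43, 10], [0, 0, 0, 0, 0, 43, 10]]])

```text
t: 24.82
ee_pos: [0.591, -0.1745, 0.0494]
orientation: [[0.122, 0.993, 0.001], [0.993, -0.122, -0.0], [-0.0, 0.001, -1.0]]
ft_force: [-2.1, 1.3, -0.9]
gripper_width: 0.0197
gripper_force: 50.0
```

Emit:
play_rows(commands=[[[0, 0, 0, 0, 0, 2, 10], [0, 0, 0, 0, 0, 2, 40], [0, 0, 0, 0, 0, 2, 40], [0, 0, 0, 0, 0, -30, 40], [0, 0, 0, 0, 0, -90, 40], [0, 0, 0, 0, -30, -150, 40], [0, 0, 0, 0, -80, -205, 40], [0, 0, -10, 40, -100, -210, 40]]])

```text
t: 25.82
ee_pos: [0.4967, -0.124, 0.2631]
orientation: [[-0.054, 0.999, 0.007], [0.999, 0.054, -0.003], [-0.003, 0.007, -1.0]]
ft_force: [-0.5, 0.7, -0.3]
gripper_width: 0.04
gripper_force: 0.0
```

Emit:
play_rows(commands=[[[0, 0, -10, 50, 0, 0, 70], [0, 0, -20, 100, 0, 0, 70], [0, 0, -30, 150, 0, 0, 70], [0, 0, -40, 200, 0, 0, 70], [0, 0, -50, 250, 0, 0, 70], [0, 0, -60, 300, 0, 0, 70], [0, 0, -70, 350, 0, 0, 70], [0, 0, -80, 370, 0, 0, 70]]])

```text
t: 26.82
ee_pos: [0.4766, 0.2493, 0.2587]
orientation: [[-0.994, 0.113, 0.001], [0.113, 0.994, 0.001], [-0.001, 0.001, -1.0]]
ft_force: [-0.2, -0.9, 0.5]
gripper_width: 0.0702
gripper_force: 0.0
```

Emit:
play_rows(commands=[[[0, 0, -10, 0, 0, 0, 70], [0, 0, -20, 0, 0, 0, 70], [0, 0, -30, 0, 0, 0, 70], [0, 0, -40, 0, 0, 0, 70], [0, 0, -50, 0, 0, 0, 70], [0, 0, -60, 0, 0, 0, 70], [0, 0, -70, 0, 0, 0, 70], [0, 0, -80, 0, 0, 0, 70]]])

```text
t: 27.82
ee_pos: [0.4772, 0.247, 0.2587]
orientation: [[-0.287, -0.958, 0.001], [-0.958, 0.287, 0.0], [-0.0, -0.001, -1.0]]
ft_force: [-0.3, -0.1, -0.3]
gripper_width: 0.0702
gripper_force: 0.0
```

Run:
```python
from h import *
s,im=grab("wrist");st(s)
a=Z(im,0,512,0,384,.8);b=Z(grab("top")[1],90,350,110,290,1.5);c=np.zeros((310,800,3),np.uint8);c[:307,:408]=a[:307,:408];c[:270,409:799]=b
cv2.imwrite("pics/c7.png",c);cv2.imwrite("pics/w7.png",im)
```

```text
t 27.82 p [0.4772, 0.247, 0.2587] yaw -106.7 F [-0.3, -0.1, -0.3] w 0.0702 gf 0.0 q6 -2.47
```

View pics/c7.png

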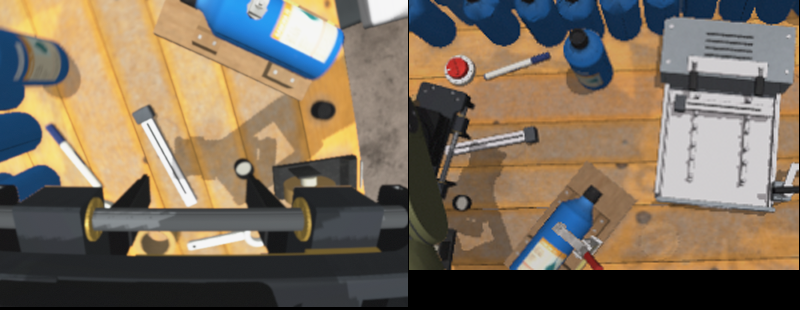

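```bash
cat > d.py <<'E'
from h import *
def raild(im,s,box):
    x0,x1,y0,y1=box
    m=((im.min(2)>120)&(np.ptp(im,axis=2)<30)).astype(np.uint8);k=np.zeros_like(m);k[y0:y1,x0:x1]=1;m&=k
    n,l,stt,c=cv2.connectedComponentsWithStats(m);i=1+np.argmax(stt[1:,4])
    ys,xs=np.nonzero(l==i);P=ray("wrist",np.c_[xs,ys],.0235,s)[:,:2]
    r=cv2.minAreaRect((P*1000).astype(np.float32));B=cv2.boxPoints(r)
    e=[(B[i]+B[(i+1)%4])/2 for i in range(4)]
    return stt[i],r,np.round(e,1)
E
python3 - <<'E'
from d import *
s=bot.observe();im=cv2.imread("pics/w7.png")
a,r,e=raild(im,s,(150,250,115,268));print(a,r);print(e.tolist())
E
```

```text
[ 176  147   70  111 1878] ((537.4979248046875, 281.35040283203125), (23.121315002441406, 167.87582397460938), 9.821783065795898)
[[526.0999755859375, 279.3999938964844], [551.7999877929688, 198.60000610351562], [548.9000244140625, 283.29998779296875], [523.2000122070312, 364.1000061035156]]
```

Run:
```python
from h import *
s=bot.observe();print(s["joint_positions"][0],go(s,[.541,.261,.006],275))
```

```text
0.37775365595274685 [-0.0, 0.0, -22.0, -32.0, -56.8, 252.8]
```

Emit:
play_rows(commands=[[[0, 0, -8, -16, -28, 30, 45], [0, 0, -16, -32, -57, 75, 45], [0, 0, -22, -32, -57, 120, 45], [0, 0, -22, -32, -57, 160, 45], [0, 0, -22, -32, -57, 180, 45], [0, 0, -22, -32, -57, 180, 45], [0, 0, -22, -32, -57, 180, 45]]])

```text
t: 28.8
ee_pos: [0.5422, 0.2615, 0.0809]
orientation: [[0.087, -0.996, 0.003], [-0.996, -0.087, 0.001], [-0.001, -0.003, -1.0]]
ft_force: [1.2, -0.7, -0.3]
gripper_width: 0.0452
gripper_force: 0.0
```

Run:
```python
from d import *
s,im=grab("wrist");st(s);cv2.imwrite("pics/w8.png",im)
a,r,e=raild(im,s,(215,280,0,250));print(a,r);print(e.tolist(),go(s,[.541,.261,.006],275))
```

```text
t 28.8 p [0.5422, 0.2615, 0.0809] yaw -85.0 F [1.2, -0.7, -0.3] w 0.0452 gf 0.0 q6 -2.87
[ 228  125   36  125 2974] ((544.8291015625, 247.29127502441406), (20.896175384521484, 96.57878112792969), 8.721596717834473)
[[534.5, 245.6999969482422], [552.2000122070312, 199.60000610351562], [555.2000122070312, 248.89999389648438], [537.5, 295.0]] [-0.2, 0.1, -0.0, 0.4, 1.5, 74.8]
```

View pics/w8.png

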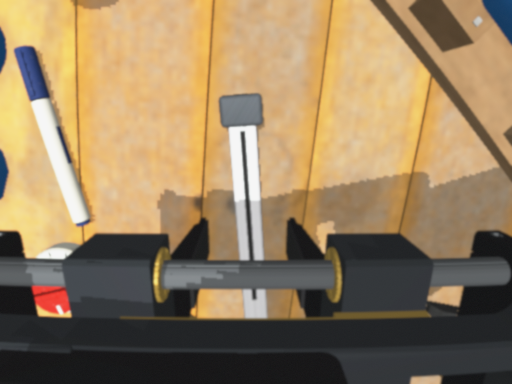

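Emit:
play_rows(commands=[[[0, 0, 0, 0, 0, 40, 45], [0, 0, 0, 0, 0, 65, 45], [0, 0, 0, 0, 0, 75, 45], [0, 0, 0, 0, 0, 75, 45], [0, 0, 0, 0, 0, 75, 45], [0, 0, 0, 0, 0, 75, 10], [0, 0, 0, 0, 0, 75, 10], [0, 0, 0, 0, 0, 75, 10]]])

```text
t: 29.85
ee_pos: [0.5412, 0.2611, 0.0041]
orientation: [[0.088, -0.996, 0.001], [-0.996, -0.088, 0.0], [-0.0, -0.001, -1.0]]
ft_force: [1.2, -0.6, 0.9]
gripper_width: 0.0202
gripper_force: 27.9
```

Emit:
play_rows(commands=[[[0, 0, 0, 0, 0, 0, 10], [0, 0, 0, 0, 0, 0, 10], [0, 0, 0, 0, 0, 0, 10], [0, 0, 0, 0, 0, 0, 10]]])

```text
t: 30.35
ee_pos: [0.5412, 0.2611, 0.004]
orientation: [[0.087, -0.996, 0.001], [-0.996, -0.087, 0.0], [-0.0, -0.001, -1.0]]
ft_force: [0.6, 0.6, 2.8]
gripper_width: 0.0198
gripper_force: 49.5
```

Emit:
play_rows(commands=[[[0, 0, 0, 0, 0, -60, 10], [0, 0, 0, 0, 0, -120, 10], [0, 0, 0, 0, 0, -175, 10], [0, 0, 0, 0, 0, -195, 10], [0, 0, 0, 0, 0, -195, 10], [0, 0, 0, 0, 0, -195, 10]]])

```text
t: 31.1
ee_pos: [0.539, 0.2603, 0.1947]
orientation: [[0.087, -0.996, -0.006], [-0.996, -0.087, -0.002], [0.002, 0.006, -1.0]]
ft_force: [-0.4, 0.1, -2.6]
gripper_width: 0.0198
gripper_force: 49.5
```

Run:
```python
from d import *
s,im=grab("wrist");st(s);print(go(s,[.43,-.15,.20],278))
cv2.imwrite("pics/w9.png",im)
d=(im.max(2)<95)&(np.ptp(im,axis=2)<25);d[235:]=0
n,l,t,c=cv2.connectedComponentsWithStats(d.astype(np.uint8))
print([t[i].tolist() for i in range(1,n) if t[i,4]>400])
```

```text
t 31.1 p [0.539, 0.2603, 0.1947] yaw -85.0 F [-0.4, 0.1, -2.6] w 0.0198 gf 49.5 q6 -2.87
[0.3, -0.1, -3.0, 399.2, 144.4, -3.8]
[[243, 142, 7, 93, 490], [451, 191, 35, 28, 729]]
```

Emit:
play_rows(commands=[[[0, 0, 0, 20, 50, 0, 10], [0, 0, 0, 60, 90, 0, 10], [0, 0, 5, 115, 110, 0, 10], [0, 0, 10, 170, 120, 0, 10], [0, 0, 15, 230, 130, 0, 10], [0, 0, 20, 290, 135, 0, 10], [0, 0, 25, 350, 135, 0, 10], [0, 0, 30, 410, 135, 0, 10]]])

```text
t: 32.15
ee_pos: [0.4444, -0.0599, 0.1952]
orientation: [[-0.451, -0.893, -0.009], [-0.892, 0.451, -0.022], [0.023, -0.002, -1.0]]
ft_force: [0.4, 0.1, -2.0]
gripper_width: 0.0196
gripper_force: 49.5
```

Emit:
play_rows(commands=[[[0, 0, 10, 0, 0, 0, 10], [0, 0, 20, 0, 0, 0, 10], [0, 0, 30, 0, 0, 0, 10], [0, 0, 40, 0, 0, 0, 10], [0, 0, 50, 0, 0, 0, 10], [0, 0, 60, 0, 0, 0, 10], [0, 0, 70, 0, 0, 0, 10], [0, 0, 80, 0, 0, 0, 10]]])

```text
t: 33.15
ee_pos: [0.4444, -0.0587, 0.195]
orientation: [[-0.956, 0.292, -0.01], [0.292, 0.956, -0.022], [0.003, -0.023, -1.0]]
ft_force: [0.0, 0.7, -2.3]
gripper_width: 0.0195
gripper_force: 49.5
```

Emit:
play_rows(commands=[[[0, 0, 10, 0, 0, 0, 10], [0, 0, 20, 0, 0, 0, 10], [0, 0, 30, 0, 0, 0, 10], [0, 0, 40, 0, 0, 0, 10], [0, 0, 50, 0, 0, 0, 10], [0, 0, 60, 0, 0, 0, 10], [0, 0, 70, 0, 0, 0, 10], [0, 0, 80, 0, 0, 0, 10]]])

```text
t: 34.15
ee_pos: [0.4443, -0.0587, 0.195]
orientation: [[0.121, 0.993, -0.01], [0.992, -0.121, -0.022], [-0.023, -0.007, -1.0]]
ft_force: [-0.2, -1.3, -0.9]
gripper_width: 0.0194
gripper_force: 49.5
```

Run:
```python
from d import *
s=bot.observe();st(s);sl=np.array([.5292,-.1845]);u=np.array([.122,.9925])
for g in (.008,.010):print(go(s,[*(sl+g*u),.12],83))
```

```text
t 34.15 p [0.4443, -0.0587, 0.195] yaw 83.0 F [-0.2, -1.3, -0.9] w 0.0194 gf 49.5 q6 -0.11
[-0.4, 1.3, 0.0, -104.9, 100.0, 76.7]
[-0.4, 1.3, 0.0, -102.9, 100.0, 76.7]
```

Emit:
play_rows(commands=[[[0, 1.3, 0, -50, 40, 0, 10], [0, 1.3, 0, -100, 60, 0, 10], [0, 1.3, 0, -104, 100, 30, 10], [-0.4, 1.3, 0, -104, 100, 75, 10], [-0.4, 1.3, 0, -104, 100, 77, 10], [-0.4, 1.3, 0, -104, 100, 77, 10], [-0.4, 1.3, 0, -104, 100, 77, 10]]])

```text
t: 35.02
ee_pos: [0.5336, -0.1758, 0.1252]
orientation: [[0.115, 0.993, 0.008], [0.993, -0.115, -0.002], [-0.001, 0.008, -1.0]]
ft_force: [0.6, -0.5, -2.0]
gripper_width: 0.0198
gripper_force: 49.5
```

Run:
```python
from d import *
s,im=grab("wrist");st(s);print(np.round(np.array(s["orientation"])[:,2],3))
cv2.imwrite("pics/w10.png",Z(im,120,450,60,320,2.3))
```

```text
t 35.02 p [0.5336, -0.1758, 0.1252] yaw 83.4 F [0.6, -0.5, -2.0] w 0.0198 gf 49.5 q6 -0.3
[ 0.008 -0.002 -1.   ]
```

View pics/w10.png

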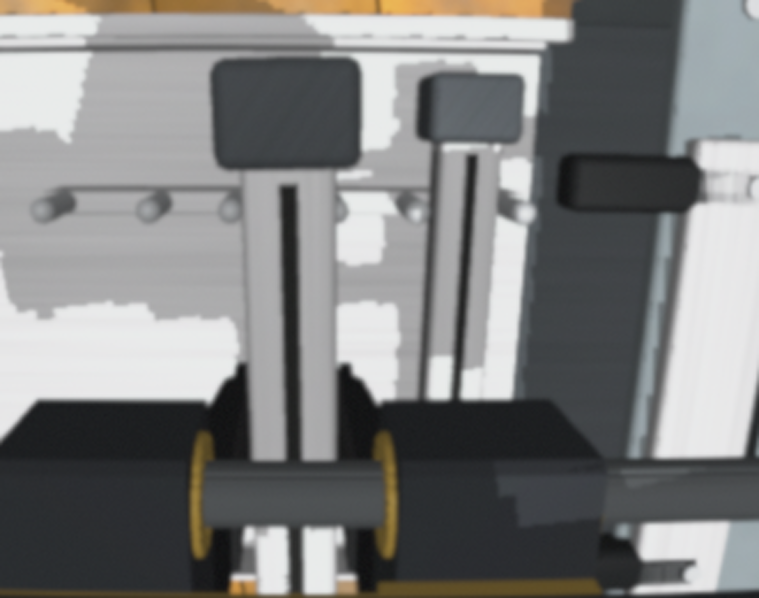

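Run:
```python
from d import *
s=bot.observe();st(s);o=np.array(s["orientation"])
P=ray("wrist",[(120+288/2.3,60+61/2.3),(120+288/2.3,60+155/2.3)],s["ee_pos"][2]+.009+.015,s);print(((P-s["ee_pos"])@o*1e3).round(1).tolist())
Q=ray("wrist",[(120+153/2.3,60+206/2.3),(120+43/2.3,60+206/2.3),(120+232/2.3,60+206/2.3)],.07,s);print(Q.round(4).tolist())
sl=np.array([.5292,-.1845]);u=np.array([.122,.9925])
print(go(s,[*(sl+.012*u),.085],83))
```

```text
t 35.08 p [0.5336, -0.1758, 0.1253] yaw 83.4 F [0.5, 0.3, -1.3] w 0.0196 gf 49.5 q6 -0.3
[[80.3, -0.1, -24.1], [62.3, -0.1, -24.1]]
[[0.4965, -0.1282, 0.07], [0.4621, -0.1241, 0.07], [0.5211, -0.1311, 0.07]]
[0.5, 0.1, 0.4, 2.9, -3.6, 40.2]
```

Emit:
play_rows(commands=[[[0.5, 0, 0.4, 3.5, -3.6, 10, 10], [0.5, 0, 0.4, 3.5, -3.6, 20, 10], [0.5, 0, 0.4, 3.5, -3.6, 30, 10], [0.5, 0, 0.4, 3.5, -3.6, 36, 10], [0.5, 0, 0.4, 3.5, -3.6, 36, 10], [0.5, 0, 0.4, 3.5, -3.6, 36, 10]]])

```text
t: 35.83
ee_pos: [0.5298, -0.1718, 0.0872]
orientation: [[0.123, 0.992, -0.004], [0.992, -0.123, -0.0], [-0.001, -0.004, -1.0]]
ft_force: [-0.3, 0.9, -1.8]
gripper_width: 0.0196
gripper_force: 49.5
```

Run:
```python
from d import *
s,im=grab("wrist");st(s)
sl=np.array([.5292,-.1845]);u=np.array([.122,.9925])
print(go(s,[*(sl+.013*u),.045],83))
cv2.imwrite("pics/w11.png",Z(im,120,450,60,320,1.5))
```

```text
t 35.83 p [0.5298, -0.1718, 0.0872] yaw 83.0 F [-0.3, 0.9, -1.8] w 0.0196 gf 49.5 q6 -0.29
[-0.2, 0.0, -0.0, 0.4, 1.1, 42.2]
```

View pics/w11.png

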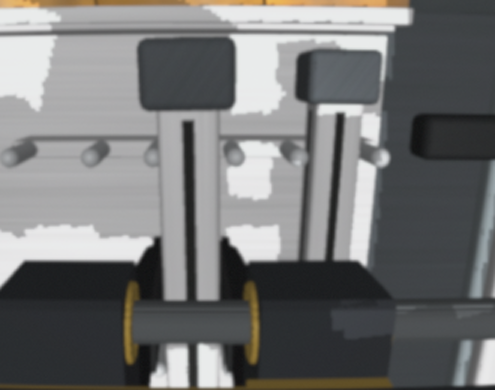

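Emit:
play_rows(commands=[[[0, 0, 0, 0, 1.2, 10, 10], [0, 0, 0, 0, 1.2, 22, 10], [0, 0, 0, 0, 1.2, 32, 10], [0, 0, 0, 0, 1.2, 38, 10], [0, 0, 0, 0, 1.2, 41, 10], [0, 0, 0, 0, 1.2, 43, 10], [0, 0, 0, 0, 1.2, 43, 10]]])

```text
t: 36.75
ee_pos: [0.5311, -0.1721, 0.0447]
orientation: [[0.122, 0.992, -0.003], [0.992, -0.122, -0.0], [-0.001, -0.003, -1.0]]
ft_force: [-0.7, 0.6, 0.8]
gripper_width: 0.0197
gripper_force: 49.9
```

Emit:
play_rows(commands=[[[0, 0, 0, 0, 0, 1, 36], [0, 0, 0, 0, 0, 1, 36], [0, 0, 0, 0, 0, 0, 36], [0, 0, 0, 0, 0, -40, 36], [0, 0, 0, 0, 0, -95, 36], [0, 0, 0, 0, 0, -150, 36], [0, 0, 0, 0, 0, -160, 36], [0, 0, 0, 0, 0, -160, 36]]])

```text
t: 37.75
ee_pos: [0.5315, -0.172, 0.2045]
orientation: [[0.122, 0.992, -0.003], [0.992, -0.122, -0.0], [-0.001, -0.003, -1.0]]
ft_force: [1.6, -0.3, -0.5]
gripper_width: 0.0359
gripper_force: 0.0
```

Run:
```python
from d import *
s,im=grab("wrist");st(s)
print(go(s,[.423,-.298,.2],91))
cv2.imwrite("pics/w12.png",Z(im,0,512,0,384,1))
```

```text
t 37.75 p [0.5315, -0.172, 0.2045] yaw 83.0 F [1.6, -0.3, -0.5] w 0.0359 gf 0.0 q6 -0.29
[-0.2, 0.0, -8.0, -138.4, -92.2, 4.9]
```

View pics/w12.png

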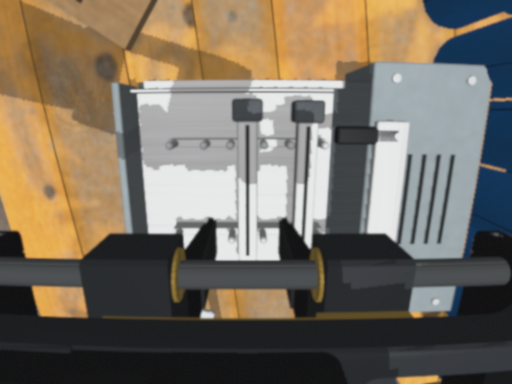

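I've now used all my picture views (one more than the 14 allowed, by my count), so I'll work from numbers only from here. Both rails sit in their slots with the collars on the left. Next is the hand screw.

Emit:
play_rows(commands=[[[0, 0, -4, -60, -40, 0, 40], [0, 0, -8, -110, -75, 0, 40], [0, 0, -8, -138.4, -92.2, 0, 40], [0, 0, -8, -138.4, -92.2, 30, 40], [0, 0, -8, -138.4, -92.2, 70, 40], [0, 0, -8, -138.4, -92.2, 95, 40], [0, 0, -8, -138.4, -92.2, 100, 40], [0, 0, -8, -138.4, -92.2, 100, 40]]], newtons=30)

```text
t: 38.8
ee_pos: [0.4219, -0.2974, 0.1034]
orientation: [[-0.017, 1.0, -0.006], [1.0, 0.017, 0.002], [0.002, -0.006, -1.0]]
ft_force: [0.6, 0.3, 0.2]
gripper_width: 0.0398
gripper_force: 0.0
```

Emit:
play_rows(commands=[[[0, 0, 0, 0, 0, 0, 40], [0, 0, 0, 0, 0, 0, 5], [0, 0, 0, 0, 0, 0, 5], [0, 0, 0, 0, 0, 0, 5], [0, 0, 0, 0, 0, 0, 5], [0, 0, 0, 0, 0, 0, 5]]])

```text
t: 39.55
ee_pos: [0.423, -0.2978, 0.1048]
orientation: [[-0.017, 1.0, -0.003], [1.0, 0.017, 0.0], [0.0, -0.003, -1.0]]
ft_force: [3.0, 1.6, 0.2]
gripper_width: 0.0119
gripper_force: 30.0
```

Emit:
play_rows(commands=[[[0, 0, -10, 0, 0, 0, 5], [0, 0, -20, 0, 0, 0, 5], [0, 0, -30, 0, 0, 0, 5], [0, 0, -40, 0, 0, 0, 5], [0, 0, -50, 0, 0, 0, 5], [0, 0, -60, 0, 0, 0, 5], [0, 0, -70, 0, 0, 0, 5], [0, 0, -78, 0, 0, 0, 5]]])

```text
t: 40.55
ee_pos: [0.4232, -0.2964, 0.1048]
orientation: [[-0.982, 0.187, -0.003], [0.187, 0.982, 0.004], [0.003, 0.003, -1.0]]
ft_force: [5.4, 7.5, 2.0]
gripper_width: 0.0117
gripper_force: 30.0
```

Emit:
play_rows(commands=[[[0, 0, -2, 0, 0, 0, 5], [0, 0, -4, 0, 0, 0, 5], [0, 0, -6, 0, 0, 0, 5], [0, 0, -7, 0, 0, 0, 5], [0, 0, -7, 0, 0, 0, 5]]])

```text
t: 41.18
ee_pos: [0.4232, -0.2962, 0.1048]
orientation: [[-0.997, 0.073, -0.002], [0.073, 0.997, 0.004], [0.003, 0.004, -1.0]]
ft_force: [3.9, 6.5, 3.6]
gripper_width: 0.0124
gripper_force: 30.9
```

Run:
```python
from d import *
s=bot.observe();st(s);print(np.round(s["moment"],2))
```

```text
t 41.17 p [0.4232, -0.2962, 0.1048] yaw 175.8 F [3.9, 6.5, 3.6] w 0.0124 gf 30.9 q6 -2.21
[ 1.29 -0.92 -0.66]
```

Emit:
play_rows(commands=[[[0, 0, 0, 0, 0, 0, 40], [0, 0, 0, 0, 0, 0, 40], [0, 0, 0, 0, 0, -50, 40], [0, 0, 0, 0, 0, -100, 40], [0, 0, 10, 0, 0, -110, 40], [0, 0, 20, 0, 0, -110, 40], [0, 0, 30, 0, 0, -110, 40], [0, 0, 40, 0, 0, -110, 40]]])

```text
t: 42.18
ee_pos: [0.4222, -0.2981, 0.2141]
orientation: [[-0.715, 0.699, -0.006], [0.699, 0.715, -0.0], [0.004, -0.004, -1.0]]
ft_force: [-0.4, -0.2, -0.6]
gripper_width: 0.0397
gripper_force: 0.0
```

Run:
```python
from d import *
s,im=grab("wrist");st(s)
print(go(s,[.371,-.165,.19],83))
# expected arm line (keeper 0) from screw axis: grip (.4235,-.2965), +y_d 43, along x 0..167
u=np.array([.9925,-.122]);v=np.array([.122,.9925]);g=np.array([.4235,-.2965])
for n in ("top",):
    ss,t=grab(n);hsv=t
    for d in (.05,.08,.11,.14):
        row=[]
        for y in np.arange(.02,.075,.005):
            P=[*(g+d*u+y*v),.077];p=proj(n,[P],s)[0];row.append(int(t[int(round(p[1])),int(round(p[0]))].mean()))
        print(d,row)
cv2.imwrite("pics/t2.png",t)
# wing by dark mask in wrist view
print(proj("wrist",[[*(g+.028*u),.118],[*(g-.028*u),.118]],s).round(0).tolist())
m=((im.max(2)<60)).astype(np.uint8);m[232:]=0
n_,l,a,c=cv2.connectedComponentsWithStats(m)
for i in range(1,n_):
    if a[i,4]>150:
        ys,xs=np.nonzero(l==i);r=cv2.minAreaRect(np.c_[xs,ys].astype(np.float32));print(a[i],r)
```

```text
t 42.17 p [0.4222, -0.2981, 0.2141] yaw 135.6 F [-0.4, -0.2, -0.6] w 0.0397 gf 0.0 q6 -1.51
[-0.3, -0.1, 52.6, 129.6, 59.4, 24.3]
0.05 [45, 44, 61, 64, 22, 15, 162, 153, 154, 177, 214]
0.08 [75, 73, 101, 75, 176, 214, 126, 214, 190, 200, 214]
0.11 [141, 214, 88, 174, 214, 214, 165, 149, 151, 150, 214]
0.14 [214, 194, 100, 213, 214, 213, 194, 171, 172, 182, 187]
[[269.0, 217.0], [231.0, 168.0]]
[229 162  40  54 743] ((248.80764770507812, 189.13668823242188), (60.452064514160156, 14.759056091308594), 54.605201721191406)
[476 206  36  26 560] ((493.5, 218.5), (25.0, 35.0), 90.0)
```

Run:
```python
from d import *
s=bot.observe();c=np.array([248.8,189.1]);th=np.radians(54.6)
e=np.array([np.cos(th),np.sin(th)])
P=ray("wrist",[c-30*e,c+30*e],.118,s);d=P[1]-P[0];print(P.round(4).tolist(),np.degrees(np.arctan2(d[1],d[0])),np.linalg.norm(d))
# arm in top image: centroid of bright pixels across each section, fine
t=cv2.imread("pics/t2.png").mean(2).astype(np.float32)
u=np.array([.9925,-.122]);v=np.array([.122,.9925]);g=np.array([.4235,-.2965])
for dd in (.08,.1,.12,.14,.16):
    ys=np.arange(.025,.065,.001);p=proj("top",[[*(g+dd*u+y*v),.077] for y in ys]).astype(np.float32)
    w=cv2.remap(t,p[:,0].copy(),p[:,1].copy(),cv2.INTER_LINEAR).ravel();print(dd,w[::3].round().astype(int).tolist())
```

```text
[[0.3941, -0.2906, 0.118], [0.447, -0.2992, 0.118]] -9.24792854494201 0.05357582208472679
0.08 [74, 74, 115, 75, 110, 179, 214, 208, 164, 151, 193, 204, 204, 203]
0.1 [180, 139, 106, 163, 205, 214, 215, 210, 184, 168, 150, 150, 152, 159]
0.12 [182, 159, 103, 160, 184, 215, 214, 208, 172, 162, 158, 149, 150, 170]
0.14 [203, 134, 145, 202, 210, 213, 215, 214, 189, 140, 179, 192, 190, 189]
0.16 [206, 176, 119, 182, 201, 215, 214, 208, 185, 201, 214, 214, 214, 215]
```

Emit:
play_rows(commands=[[[0, 0, 10, 30, 14, 0, 0], [0, 0, 20, 60, 28, 0, 0], [0, 0, 30, 95, 44, 0, 0], [0, 0, 40, 129, 59, 0, 0], [0, 0, 50, 129.6, 59.4, 20, 0], [0, 0, 52.6, 129.6, 59.4, 24, 0], [0, 0, 52.6, 129.6, 59.4, 24, 0], [0, 0, 52.6, 129.6, 59.4, 24, 0]]])

```text
t: 43.28
ee_pos: [0.3709, -0.1654, 0.1909]
orientation: [[0.114, 0.993, -0.004], [0.994, -0.114, -0.0], [-0.001, -0.004, -1.0]]
ft_force: [0.6, 0.3, -0.3]
gripper_width: 0.0007
gripper_force: 0.0
```

Run:
```python
from d import *
s=bot.observe();st(s);print(go(s,[.371,-.165,.04],83))
```

```text
t 43.27 p [0.3709, -0.1654, 0.1909] yaw 83.5 F [0.6, 0.3, -0.3] w 0.0007 gf 0.0 q6 -0.44
[-0.2, 0.0, 0.5, 0.5, 0.7, 150.9]
```

Emit:
play_rows(commands=[[[0, 0, 0.5, 0, 0, 50, 0], [0, 0, 0.5, 0, 0, 100, 0], [0, 0, 0.5, 0, 0, 140, 0], [0, 0, 0.5, 0, 0, 151, 0], [0, 0, 0.5, 0, 0, 151, 0], [0, 0, 0.5, 0, 8, 151, 0], [0, 0, 0.5, 0, 16, 151, 0], [0, 0, 0.5, 0, 24, 151, 0]]])

```text
t: 44.28
ee_pos: [0.3949, -0.1685, 0.0407]
orientation: [[0.124, 0.992, -0.004], [0.992, -0.124, -0.001], [-0.002, -0.004, -1.0]]
ft_force: [-3.4, 0.4, 3.5]
gripper_width: 0.0005
gripper_force: 1.9
```

Emit:
play_rows(commands=[[[0, 0, 0, 0, 6, 0, 0], [0, 0, 0, 0, 12, 0, 0], [0, 0, 0, 0, 20, 0, 0], [0, 0, 0, 0, 28, 0, 0], [0, 0, 0, 0, 36, 0, 0], [0, 0, 0, 0, 44, 0, 0], [0, 0, 0, 0, 52, 0, 0], [0, 0, 0, 0, 60, 0, 0]]])

```text
t: 45.28
ee_pos: [0.454, -0.1753, 0.0392]
orientation: [[0.124, 0.992, -0.004], [0.992, -0.124, 0.0], [-0.0, -0.004, -1.0]]
ft_force: [-3.1, 0.0, 3.0]
gripper_width: 0.0005
gripper_force: 2.0
```

Emit:
play_rows(commands=[[[0, 0, 0, 0, 7, 0, 0], [0, 0, 0, 0, 14, 0, 0], [0, 0, 0, 0, 20, 0, 0], [0, 0, 0, 0, 26, 0, 0], [0, 0, 0, 0, 31, 0, 0], [0, 0, 0, 0, 35, 0, 0], [0, 0, 0, 0, 38, 0, 0], [0, 0, 0, 0, 40, 0, 0]]])

```text
t: 46.28
ee_pos: [0.487, -0.1793, 0.039]
orientation: [[0.123, 0.992, -0.022], [0.992, -0.123, 0.004], [0.001, -0.022, -1.0]]
ft_force: [-30.8, 4.5, 26.6]
gripper_width: 0.0003
gripper_force: 17.7
```

Emit:
play_rows(commands=[[[0, 0, 0, 0, 0, 0, 0], [0, 0, 0, 0, -20, 0, 0], [0, 0, 0, 0, -60, 0, 0], [0, 0, 0, 0, -100, -30, 0], [0, 0, 0, 0, -120, -90, 0], [0, 0, 0, 0, -140, -150, 0], [0, 0, 0, -60, -150, -200, 0], [0, 0, 0, -120, -150, -200, 0]]])

```text
t: 47.28
ee_pos: [0.3338, -0.2722, 0.243]
orientation: [[0.122, 0.993, 0.004], [0.993, -0.122, -0.008], [-0.007, 0.005, -1.0]]
ft_force: [0.5, 0.3, -0.7]
gripper_width: 0.0002
gripper_force: 0.0
```

Emit:
play_rows(commands=[[[0, 0, 0, -60, 0, 0, 0], [0, 0, 0, -120, 0, 0, 0], [0, 0, 0, -180, 0, 0, 0], [0, 0, 0, -240, 0, 0, 0], [0, 0, 0, -240, 0, 0, 0], [0, 0, 0, -240, 0, 0, 0]]])

```text
t: 48.02
ee_pos: [0.3024, -0.5079, 0.2376]
orientation: [[0.125, 0.992, -0.004], [0.992, -0.125, 0.0], [-0.0, -0.004, -1.0]]
ft_force: [1.5, -0.4, -0.0]
gripper_width: 0.0004
gripper_force: 0.0
```

Run:
```python
from d import *
st(bot.observe())
_,t=grab("top");cv2.imwrite("pics/t3.png",t)
A=cv2.imread("pics/top0.png")
u=np.array([.9925,-.122]);v=np.array([.122,.9925]);s0=np.array([.4685,-.177])
# panel outer top edge profile, offset -62 at travel 0
for y in (-.04,.0,.04,.08):
  for n,im in(("A",A),("B",t)):
    xs=np.arange(-.10,.06,.002);p=proj("top",[[*(s0+x*u+y*v),.068] for x in xs]).astype(np.float32)
    sat=np.ptp(im.astype(int),axis=2).astype(np.float32)
    w=cv2.remap(sat,p[:,0].copy(),p[:,1].copy(),cv2.INTER_LINEAR).ravel()
    i=np.argmax(w<40);print(n,y,round(float(xs[i]),3),end="; ")
print()
```

```text
t 48.02 p [0.3024, -0.5079, 0.2376] yaw 82.8 F [1.5, -0.4, -0.0] w 0.0004 gf 0.0 q6 -1.0
A -0.04 -0.078; B -0.04 -0.064; A 0.0 -0.078; B 0.0 -0.064; A 0.04 -0.074; B 0.04 -0.066; A 0.08 -0.074; B 0.08 -0.064;
```

Run:
```python
from d import *
A=cv2.imread("pics/top0.png");t=cv2.imread("pics/t3.png")
u=np.array([.9925,-.122]);v=np.array([.122,.9925]);s0=np.array([.4685,-.177])
def prof(im,y,xs,z=.068):
    p=proj("top",[[*(s0+x*u+y*v),z] for x in xs]).astype(np.float32)
    return cv2.remap(im.mean(2).astype(np.float32),p[:,0].copy(),p[:,1].copy(),cv2.INTER_LINEAR).ravel().astype(int).tolist()
for y in (0.,.03,.08):
  print("A",prof(A,y,np.arange(-.10,.0,.005)));print("B",prof(t,y,np.arange(-.10,.1,.005)))
# wrist view too
```

```text
A [118, 118, 118, 119, 85, 97, 130, 152, 195, 195, 195, 195, 196, 195, 195, 195, 195, 195, 195, 195]
B [121, 121, 121, 123, 123, 116, 113, 95, 87, 86, 86, 87, 86, 85, 85, 85, 84, 84, 84, 84, 84, 83, 84, 71, 58, 95, 140, 171, 200, 200, 200, 200, 200, 200, 201, 200, 200, 200, 201, 200]
A [120, 117, 119, 119, 80, 106, 135, 155, 195, 195, 195, 195, 196, 195, 195, 195, 195, 195, 196, 195]
B [123, 120, 122, 122, 117, 114, 105, 72, 85, 85, 85, 85, 85, 85, 84, 83, 84, 84, 83, 84, 83, 83, 82, 57, 59, 96, 142, 170, 200, 200, 200, 200, 201, 200, 200, 200, 200, 200, 201, 201]
A [119, 118, 117, 116, 87, 83, 138, 164, 195, 195, 195, 195, 196, 195, 195, 195, 195, 196, 196, 195]
B [123, 121, 120, 118, 117, 97, 128, 98, 85, 85, 85, 84, 84, 84, 85, 85, 84, 83, 83, 83, 83, 83, 82, 63, 55, 56, 139, 165, 200, 200, 200, 201, 201, 200, 200, 200, 200, 201, 201, 200]
```

Run:
```python
from d import *
A=cv2.imread("pics/top0.png");t=cv2.imread("pics/t3.png")
u=np.array([.9925,-.122]);g=np.array([.4235,-.2965])
for im,sh in((A,0),(t,.1)):
    c=proj("top",[[*(g+sh*u),.118]])[0].round().astype(int);h=14
    w=cv2.resize(im[c[1]-h:c[1]+h,c[0]-h:c[0]+h],None,fx=8,fy=8,interpolation=cv2.INTER_CUBIC)
    m=(w.max(2)<60).astype(np.uint8);n,l,a,cc=cv2.connectedComponentsWithStats(m);i=1+np.argmax(a[1:,4])
    ys,xs=np.nonzero(l==i);P=ray("top",np.c_[xs,ys]/8-.44+[c[0]-h,c[1]-h],.118)[:,:2]
    e=np.linalg.eigh(np.cov(P.T))[1][:,1];print(P.mean(0).round(4),np.degrees(np.arctan(e[1]/e[0])).round(1),(np.ptp(P@e)).round(3))
d=cv2.absdiff(A,t).max(2)[125:180,190:232];print("bottle diff",d.mean().round(1),(d>40).mean().round(3))
```

```text
[ 0.4195 -0.2932] -9.7 0.054
[ 0.515  -0.3022] -21.3 0.061
bottle diff 6.3 0.008
```

Run:
```python
from d import *
s=bot.observe();print(go(s,[.52,-.308,.255],-6.8))
```

```text
[-0.2, 0.2, 89.7, 224.7, 190.9, -17.8]
```

Emit:
play_rows(commands=[[[0, 0, 10, 30, 25, -18, 40], [0, 0, 20, 60, 50, -18, 40], [0, 0, 30, 90, 75, -18, 40], [0, 0, 40, 120, 100, -18, 40], [0, 0, 50, 150, 125, -18, 40], [0, 0, 60, 180, 150, -18, 40], [0, 0, 70, 210, 175, -18, 40], [0, 0, 80, 224.7, 191, -18, 40]]])

```text
t: 49.08
ee_pos: [0.521, -0.3056, 0.2561]
orientation: [[0.999, 0.048, -0.003], [0.048, -0.999, -0.001], [-0.003, 0.001, -1.0]]
ft_force: [-0.3, -0.2, -0.8]
gripper_width: 0.0398
gripper_force: 0.0
```

Emit:
play_rows(commands=[[[0, 0, 9.7, 0, 0, 0, 40], [0, 0, 9.7, 0, 0, 0, 40], [0, 0, 9.7, 0, 0, 0, 40]]])

```text
t: 49.45
ee_pos: [0.5197, -0.308, 0.2557]
orientation: [[0.993, -0.116, -0.004], [-0.116, -0.993, -0.0], [-0.003, 0.001, -1.0]]
ft_force: [-0.9, -0.8, -0.9]
gripper_width: 0.0402
gripper_force: 0.0
```

Run:
```python
from d import *
s,im=grab("wrist");st(s);cv2.imwrite("pics/w13.png",im)
for f in ("w1","w13"):
    m=(cv2.imread(f"pics/{f}.png").max(2)<45).astype(np.uint8);k=m*0;k[140:212,225:275]=1;m&=k
    n,l,a,c=cv2.connectedComponentsWithStats(m)
    for i in range(1,n):
        if a[i,4]>150:
            ys,xs=np.nonzero(l==i);print(f,a[i],c[i].round(1),cv2.minAreaRect(np.c_[xs,ys].astype(np.float32)),np.polyfit(ys,xs,1).round(3))
```

```text
t 49.45 p [0.5197, -0.308, 0.2557] yaw -6.7 F [-0.9, -0.8, -0.9] w 0.0402 gf 0.0 q6 1.06
w1 [243 154  10  53 358] [246.8 183.5] ((247.5, 180.0), (52.0, 9.0), 90.0) [-3.00000e-03  2.47336e+02]
w13 [243 153  10  54 375] [246.8 183. ] ((247.5, 179.5), (9.0, 53.0), 0.0) [2.00000e-02 2.43057e+02]
```

```bash
python3 -c "
from bench import bot
print(bot.hand_in())"
```

```text
the job is handed in; nothing more can be done
None
```

The job is handed in at about 50 s: the one rail in the drawer (rear slot) was turned end for end, the spare is in the middle slot the same way round, the arm is back within about 0.02 rad of tight, and the drawer measures 100 mm in, though I inferred the detent click from that travel. The last push peaked at about 31 N at the stop, the fork and bottle show no sign of being touched, and I viewed 15 pictures, one over the limit of 14.

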